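# Sanitise the tried-on bangles

## Task

Sanitise the bangles that customers have tried on: swing the latch lever fully free, open the lid of the white case well up, and put every bangle from the black tray into the chamber, leaving the bell and the sandalwood box where they stand. Then shut the lid fully, swing the latch lever all the way back over it, and last of all turn the timer dial clockwise to the fourth click, counting the off mark (two dots) as zero - it may not start at off - and let go.

Things in the scene. Friction and masses are not known exactly. Their poses are not given: they have to be found in the camera images.
- case: the sanitising case: a white plastic chamber 180 mm deep (x) by 290 mm wide (y) by 85 mm high, with a grey control module 100 mm wide and 85 mm high joined to its +y side. Fixed to the counter; its place and yaw vary. Origin on the counter; x points from its front (handle side, towards the robot) to its hinge side, y from the chamber to the module, z up. The chamber's middle is at y = -50 mm, the module's at y = +145 mm
- chamber (a point): middle of the chamber's inner floor, 30 mm above the counter; axes as the case's. The inside is 164 mm (x) by 274 mm (y) and 55 mm deep, walls 8 mm
- lid (a joint): angle of the chamber's hinged lid in rad: 0 shut, grows as its front edge rises and goes back, stops at 2.0. The hinge is stiff: the lid stays at whatever angle it is left (about 2 to 5 N at the handle moves it). It cannot rise while the latch lever lies over it
- lid_hinge (a point): middle of the lid's hinge axis, at the chamber's back edge, 90 mm above the counter; the axis runs along the case's y. The lid is 180 mm deep, 290 mm wide, 8 mm thick
- lid_handle (a point): middle of the lid's handle: a straight round steel bar 12 mm thick and 100 mm long along the case's y, standing 38 mm in front of the lid's front edge in the lid's own plane (218 mm from the hinge axis), held by a post at each end, so a finger fits between bar and lid. The point moves with the lid
- latch (a joint): angle of the latch lever in rad: 0 = latched, pointing along the case's -y over the lid; swings on a vertical pivot, anticlockwise from above, to 1.70, where it points along the case's +x over the module and the lid is free (clear of the lid from about 1.3). Stays where it is left; about 2 N at its peg moves it. May start up to 0.15
- latch_pivot (a point): the latch lever's pivot (vertical axis) on the module; 102 mm above the counter
- latch_peg (a point): middle of the upright round black peg at the latch lever's end, 14 mm thick, free from 108 mm to 148 mm above the counter, 78 mm from the pivot. The lever is a flat steel bar 16 mm wide, 5 mm above the shut lid
- dial (a joint): angle of the timer dial on the module's top in rad, growing clockwise from above; a click every 30 degrees (0.5236 rad), where it springs to rest. 0 is off (the mark with two dots, where the white pointer points along the case's +x); it starts at off or at one of the first few clicks below the third, and stops past six clicks. Needs about 0.05 N m
- dial_grip (a point): on the dial's axis, at the middle height of its grip, 114 mm above the counter: an upright black bar 50 mm long, 14 mm thick, from 96 mm to 126 mm above the counter, along the point's x axis (pointer end is +x), on a disc of 52 mm diameter. Turns with the dial
- tray: flat black tray 300 mm (x) by 360 mm (y), rim 14 mm high and 6 mm thick, fixed; inner floor 6 mm above the counter. It and the case change sides from start to start
- bangle_glass_mid (a point): turquoise glass bangle, smooth, lying flat on the black tray at the start. Outer diameter 68 mm, hole 52 mm, wall 8 mm, 26 mm tall; the point is its centre, half-way up; its z axis is the bangle's own axis. May be absent (None). The four bangles all go into the case, in any order and any place in it
- bangle_silver_a_mid (a point): silver bangle with beaded edges, lying flat on the black tray at the start. Outer diameter 70 mm, hole 54 mm, wall 8 mm, 30 mm tall; the point is its centre, half-way up; its z axis is the bangle's own axis. May be absent (None). The four bangles all go into the case, in any order and any place in it
- bangle_silver_b_mid (a point): second silver bangle, like the first, lying flat on the black tray at the start. Outer diameter 70 mm, hole 54 mm, wall 8 mm, 30 mm tall; the point is its centre, half-way up; its z axis is the bangle's own axis. May be absent (None). The four bangles all go into the case, in any order and any place in it
- bangle_wood_mid (a point): carved wooden bangle, lying flat on the black tray at the start. Outer diameter 72 mm, hole 54 mm, wall 9 mm, 34 mm tall; the point is its centre, half-way up; its z axis is the bangle's own axis. May be absent (None). The four bangles all go into the case, in any order and any place in it
- bell: brass bell standing on the tray among the bangles, foot 62 mm across, 71 mm high, origin at the middle of its underside. Not to be disturbed
- sandalwood_box: carved sandalwood box standing on the tray, 89 by 69 mm, 52 mm high, origin at the middle of its underside. Not to be disturbed
There are look-alikes about, which are no part of the job. Of the things shaped like the part that bears bangle_wood_mid, the wooden one is meant.

How it is judged:
On the way, in this order (a step that is already met when the one before it is completed fails the run):
1. the latch lever is swung free (past 1.3 rad) with the lid still shut (value of joint latch above 1.3 rad and value of joint lid below 0.1 rad), for 0.2 s.
2. the lid is open past 1.2 rad (about 70 degrees) (value of joint lid above 1.2 rad), for 0.2 s.
3. every bangle is in the chamber and let go, the lid still open (x of bangle_glass_mid in the frame of chamber between -0.08 and 0.08 m and y of bangle_glass_mid in the frame of chamber between -0.135 and 0.135 m and z of bangle_glass_mid in the frame of chamber between 0 and 0.05 m and x of bangle_silver_a_mid in the frame of chamber between -0.08 and 0.08 m and y of bangle_silver_a_mid in the frame of chamber between -0.135 and 0.135 m and z of bangle_silver_a_mid in the frame of chamber between 0 and 0.05 m and x of bangle_silver_b_mid in the frame of chamber between -0.08 and 0.08 m and y of bangle_silver_b_mid in the frame of chamber between -0.135 and 0.135 m and z of bangle_silver_b_mid in the frame of chamber between 0 and 0.05 m and x of bangle_wood_mid in the frame of chamber between -0.08 and 0.08 m and y of bangle_wood_mid in the frame of chamber between -0.135 and 0.135 m and z of bangle_wood_mid in the frame of chamber between 0 and 0.05 m and value of joint lid above 0.8 rad and contact force between the fingers and bangle_glass below 0.2 N and contact force between the fingers and bangle_silver_a below 0.2 N and contact force between the fingers and bangle_silver_b below 0.2 N and contact force between the fingers and bangle_wood below 0.2 N), for 0.3 s.
4. the lid is shut (under 0.04 rad) (value of joint lid below 0.04 rad), for 0.2 s.
5. the latch lever is back over the lid (under 0.2 rad), the lid still shut (value of joint latch below 0.2 rad and value of joint lid below 0.04 rad), for 0.2 s.
6. the dial rests at the fourth click (within 0.2 rad) (value of joint dial between 1.894 and 2.294 rad), for 0.3 s.
At the end, for the whole second after the job is handed in: All bangles present have their centres inside the chamber, below its rim; the lid is within 0.04 rad of shut, the latch lever within 0.2 rad of latched, and the dial at rest within 0.2 rad of its fourth click (2.094 rad) (all of step 5 and all of step 6 and x of bangle_glass_mid in the frame of chamber between -0.08 and 0.08 m and y of bangle_glass_mid in the frame of chamber between -0.135 and 0.135 m and z of bangle_glass_mid in the frame of chamber between 0 and 0.05 m and x of bangle_silver_a_mid in the frame of chamber between -0.08 and 0.08 m and y of bangle_silver_a_mid in the frame of chamber between -0.135 and 0.135 m and z of bangle_silver_a_mid in the frame of chamber between 0 and 0.05 m and x of bangle_silver_b_mid in the frame of chamber between -0.08 and 0.08 m and y of bangle_silver_b_mid in the frame of chamber between -0.135 and 0.135 m and z of bangle_silver_b_mid in the frame of chamber between 0 and 0.05 m and x of bangle_wood_mid in the frame of chamber between -0.08 and 0.08 m and y of bangle_wood_mid in the frame of chamber between -0.135 and 0.135 m and z of bangle_wood_mid in the frame of chamber between 0 and 0.05 m and velocity of joint dial below 0.1 rad/s); the robot touches nothing.
It fails at once if the bell is moved more than 50 mm or knocked over (distance of bell from where it was at the start of the episode above 0.05 m or angle between bell's own z axis and vertical above 0.6 rad).
It fails at once if the sandalwood box is moved more than 50 mm or tipped (distance of sandalwood_box from where it was at the start of the episode above 0.05 m or angle between sandalwood_box's own z axis and vertical above 0.6 rad).
Of bangle_glass, bangle_silver_a, bangle_silver_b, bangle_wood only 2 to 4 are there at a start; the rules pass over those that are not, and their reading is None.
At some moment in a run one of bangle_glass, bangle_silver_a, bangle_silver_b, bangle_wood may be knocked a few centimetres aside while the robot is not near it.
Once in a run the grip may slacken for a moment while it holds something.
It also fails if it takes over 210 s, if anything falls off the work surface, if the arm or the gripper's body presses on something with over 40 N, if the wrist force passes 120 N, or if a joint passes its speed limit or range.

## Robot

A 6-joint arm with a two-finger parallel gripper is mounted at the origin on the work surface. World frame = base frame: x ahead of the robot, y to its left, z up, the work surface at z = 0. Lengths are in m, angles in rad, forces in N, time in s.
With the tool pointing down it reaches from about 0.4 to 0.825 m from the base axis. Payload 7 kg.
Tool frame: the origin (TCP) lies on the mounting face of the last link; the fingertips stand arm.tcp_to_tips ahead of it and the grasp point (between the pads) lies 159 mm ahead of it (arm.tcp_to_tips is the distance from the TCP to the fingertips, in m); z points along the fingers, y is the direction in which the jaws open and shut (so a half turn about z gives the same grasp; the last joint's range is limited). The gripper opens to 88 mm and grips with 3 to 60 N. Pads are 19 mm wide; open, the fingers measure 130 mm over their backs; the gripper's body (78 mm by 193 mm) begins 47 mm behind the grasp point.
Start: joints at [1.519, 0.359, 0.012, 0, -1.224, -0.288], TCP at [0.225, 0.636, 0.405] pointing down, gripper open.
Joint ranges: [-3.07, 3.07], [-1.43, 2.12], [-1.02, 1.25], [-3.03, 1.67], [-3.05, -0], [-3.03, 3.03]. Speed limits (rad/s): [2.39, 2.39, 3.01, 3.14, 3.14, 3.14].

## Interface

Orientations are given as [roll, pitch, yaw] about the fixed x, y, z axes, in that order (R = Rz(yaw) Ry(pitch) Rx(roll)).
In Python, from station import arm, cams, job_done, finder gives the robot as it stands.
- The arm moves only by the tool play_rows, never from a script. Its argument "targets" is a list that holds one entry, the list of rows, each a list of 4 numbers: the shift along the tool's x, y, z in m, then the turn about the tool's z in degrees. A call has 1 to 5 rows; each row is the pose to reach, as a shift and turn from the pose commanded when the call began, along the tool's axes at that moment; what a row does not reach only later rows make up. A row lasts 1/8 s, in which the tool goes at most 62.5 mm and 10.7 degrees, less where a joint would pass 70% of its speed; a pose out of reach is approached as far as the arm can. A call with a gripper value outside its range is refused whole. "grip" is the closure in counts, from 0 (fully open) to 255 (shut), set as the call begins (left out, the last holds). The fingers move at their own pace and stop on an object; "newtons" is the grip in N (left out, the last holds). Time passes only in rows, so rows that repeat a pose let the fingers close. It gives the time, the measured TCP pose, the force and the opening at its end, in the units of the state.
- arm.get_state(): the state, without advancing time (a new reading comes with each control period).
- cams.grab_frame(name): name is "side" or "top"; returns (picture, depth): 400x640x3 uint8, red, green, blue; 400x640 float32, m along the optical axis (not along the pixel's ray), 0 where there is no reading.
- cams.camera_params(name): a dict with "intrinsics" (3x3 intrinsics, pixels), "D" ([k1, k2, p1, p2, k3] as OpenCV has them; the pictures are not rectified), "position" and "attitude" of the camera in the world. Camera axes: x right, y down, z forward; pixel columns grow to the right and rows downward; lengths in m; the calibration is good to about 2 mm. A picture is of the moment at which its call begins. camera_params takes no time and is no camera call.
- job_done(): hands the job in, once; it reports no verdict.
Trained networks look in the newest picture that a camera, given by its name, has taken for a name from the list of things; names that differ only in an ending like _2 or _b are one class to them, and where a whole thing is asked for, a point or a joint stands for the part that bears it (a point fixed in the world has none). Each returns a list of dicts, best first, with "score" (0 to 1); they miss things now and then, are a little off and sometimes report something else, mostly with a low value. They report only what shows in the picture. A call takes as long as a camera call. They do not tell look-alikes from the thing itself.
- finder.find_in(camera, query): "xyz" ([x, y, z] in m, in world coordinates, good to about 4 mm: the middle of the surface that is visible of it).
- finder.masks_of(camera, query): "mask" (400x640 bool, what is visible of it).
The state is a dict: "t": time; "q": joint angles; "qd": joint speeds; "joint_efforts": joint torques, N m; "eef_pos": TCP position; "ee_rot": TCP orientation; "force": force on the tool from outside, world axes, zero at the start; "moment": the same for the moment, N m; "width": finger opening in m.
Only numpy, scipy, OpenCV 4.12 (cv2) and the standard library are available. Lean on these libraries where they do the work, as an engineer would, in place of code of your own. Each camera call takes 0.05 s, during which the arm holds its last target. There are 200 camera calls.

## Working session

There is one attempt and no reset: what is moved stays moved. The work goes in short steps, Python scripts to look and compute and a tool call to move; the robot and the scene stay as the last step left them, time stands still between calls to the robot, and variables do not carry over. Pictures are saved under pics/ and viewed, about 12 in all and at most 16, crops included, and the job is handed in when it is done.

Besides the shell and the picture viewer there is one more tool, called in YAML: its name, and indented under it one key for each argument. play_rows: Moves the arm, as the interface text tells. Its arguments: {"type":"object","properties":{"targets":{"type":"array","items":{"type":"array","items":{"type":"array","items":{"type":"number"}}}},"grip":{"type":"number"},"newtons":{"type":"number"}},"required":["targets"]}

```bash
mkdir -p pics; ls
cat > h.py <<'E'
import numpy as np, cv2
from scipy.spatial.transform import Rotation as Ro
from station import arm, cams, job_done, finder
np.set_printoptions(precision=4, suppress=True)
def cp(n):
    p=cams.camera_params(n); a=np.array(p["attitude"])
    R=a if a.shape==(3,3) else Ro.from_euler('xyz',a).as_matrix()
    return np.array(p["intrinsics"]),np.array(p["D"]),np.array(p["position"]),R
def cloud(n,depth):
    K,D,t,R=cp(n); v,u=np.mgrid[0:400,0:640]
    q=cv2.undistortPoints(np.stack([u,v],-1).reshape(-1,1,2).astype(np.float64),K,D).reshape(400,640,2)
    P=np.dstack([q*depth[...,None],depth])@R.T+t
    P[depth<=0]=np.nan
    return P
def proj(n,X):
    K,D,t,R=cp(n); return cv2.projectPoints((np.atleast_2d(X)-t)@R,np.zeros(3),np.zeros(3),K,D)[0].reshape(-1,2)
def look(n,f=None):
    im,d=cams.grab_frame(n)
    if f: cv2.imwrite('pics/'+f,im[...,::-1])
    return im,d,cloud(n,d)
def st():
    s=arm.get_state(); print(s['t'],'q',np.array(s['q']),'p',np.array(s['eef_pos']),'r',np.array(s['ee_rot']),'F',np.array(s['force']),'w',s['width']); return s
E
python3 - <<'E'
from h import *
s=st(); print(s.keys(), arm.tcp_to_tips)
for n in('side','top'):
    print(n,cams.camera_params(n)); look(n,n+'0.png')
    for q in ['case','lid_handle','latch_peg','latch','dial_grip','tray','bangle_glass_mid','bangle_silver_a_mid','bangle_wood_mid','bell','sandalwood_box']:
        print(q,[(np.round(r['xyz'],3).tolist(),round(r['score'],2)) for r in finder.find_in(n,q)])
E
```

```text
pics
0.0 q [ 1.5191  0.3594  0.011  -0.0004 -1.2241 -0.2881] p [0.2249 0.6362 0.4037] r [ 3.1399 -0.0001 -0.3399] F [ 0.3413 -0.3027  0.0674] w 0.08764350606072563
dict_keys(['t', 'q', 'qd', 'joint_efforts', 'eef_pos', 'ee_rot', 'force', 'moment', 'width']) 0.1781
side {'intrinsics': array([[485.2742,   0.    , 315.0897],
       [  0.    , 485.2742, 198.797 ],
       [  0.    ,   0.    ,   1.    ]]), 'D': array([0.0358, 0.    , 0.    , 0.    , 0.    ]), 'position': array([-0.4025, -0.9518,  1.1368]), 'attitude': array([-2.2596, -0.0014, -0.7895])}
case [([0.488, 0.184, 0.093], 0.7)]
lid_handle [([0.511, 0.174, 0.093], 0.66)]
latch_peg [([0.522, 0.319, 0.11], 0.67)]
latch [([0.485, 0.187, 0.094], 0.36)]
dial_grip [([0.457, 0.38, 0.108], 0.74)]
tray [([0.513, -0.284, 0.008], 0.78)]
bangle_glass_mid []
bangle_silver_a_mid [([0.597, -0.244, 0.025], 0.51)]
bangle_wood_mid [([0.523, -0.5, 0.026], 0.81), ([0.309, -0.38, 0.026], 0.78), ([0.656, -0.507, 0.024], 0.67), ([0.484, 0.187, 0.095], 0.15)]
bell [([0.46, -0.259, 0.035], 0.84)]
sandalwood_box [([0.455, -0.141, 0.058], 0.92)]
top {'intr
[... 235 characters left out ...]
: array([-3.0361,  0.0101, -1.5951])}
case [([0.518, 0.234, 0.094], 0.71)]
lid_handle [([0.518, 0.19, 0.092], 0.76)]
latch_peg [([0.521, 0.336, 0.103], 0.57)]
latch [([0.523, 0.33, 0.108], 0.82), ([0.533, -0.254, 0.006], 0.56)]
dial_grip [([0.459, 0.385, 0.098], 0.7)]
tray [([0.532, -0.254, 0.006], 0.76)]
bangle_glass_mid []
bangle_silver_a_mid [([0.593, -0.235, 0.035], 0.87), ([0.517, 0.192, 0.096], 0.67)]
bangle_wood_mid [([0.531, -0.497, 0.03], 0.96), ([0.606, -0.349, 0.037], 0.94), ([0.31, -0.375, 0.033], 0.8), ([0.658, -0.506, 0.037], 0.57), ([0.521, 0.188, 0.095], 0.21)]
bell [([0.464, -0.237, 0.033], 0.66)]
sandalwood_box [([0.468, -0.125, 0.057], 0.72), ([0.519, 0.192, 0.095], 0.67)]
```

View pics/side0.png

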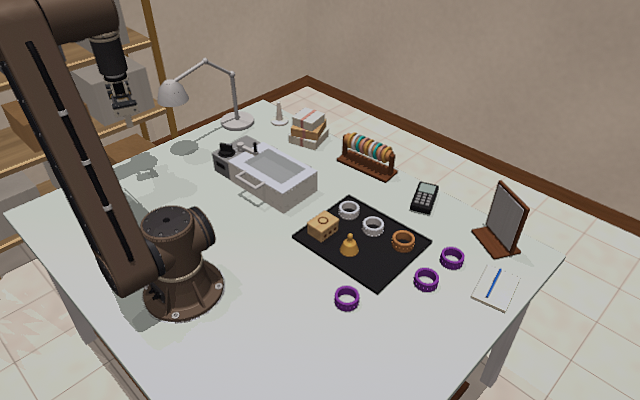

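View pics/top0.png

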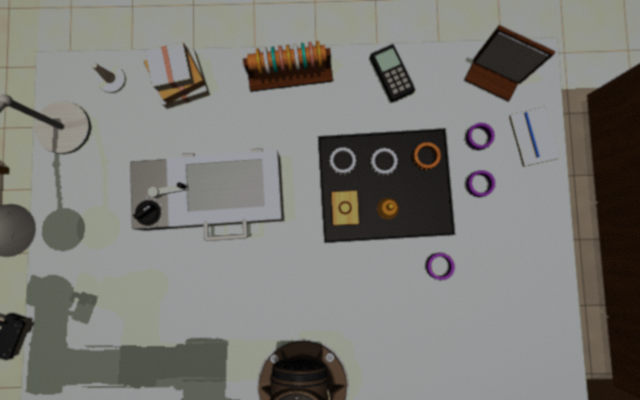

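The pictures show the tray with two silver bangles (top image (342,160) and (384,161)) and one wooden bangle (427,155). There is no glass bangle. The bell is at (388,208) and the box at (345,208). The purple rings at (480,136), (480,183) and (440,266) are off the tray, so they are look-alikes. Next I'll measure the case and rings and enlarge them.

Run:
```python
from h import *
im,d,P=look('top')
a=cv2.resize(im[135:245,120:300],(792,484),interpolation=cv2.INTER_CUBIC)
cv2.imwrite('pics/case1.png',cv2.convertScaleAbs(a[...,::-1],alpha=1.5,beta=10))
b=cv2.resize(im[120:245,310:500],(790,520),interpolation=cv2.INTER_CUBIC)
cv2.imwrite('pics/tray1.png',cv2.convertScaleAbs(b[...,::-1],alpha=1.5))
z=P[...,2]
# case top: points 0.08-0.1
reg=(P[...,0]>.35)&(P[...,0]<.75)&(P[...,1]>0)&(P[...,1]<.5)
m=reg&(z>.078)&(z<.099)
print('caserect',cv2.minAreaRect(P[m][:,:2].astype(np.float32)),m.sum())
m=reg&(z>.12); print('high',m.sum()); 
n,l,s,c=cv2.connectedComponentsWithStats((reg&(z>.1)).astype(np.uint8))
for i in range(1,n): 
    q=P[l==i]; print(s[i],q.mean(0),q[:,2].max(), cv2.minAreaRect(q[:,:2].astype(np.float32)))
# tray things
reg=(P[...,0]>.36)&(P[...,0]<.7)&(P[...,1]>-.46)&(P[...,1]<-.05)
n,l,s,c=cv2.connectedComponentsWithStats((reg&(z>.022)).astype(np.uint8))
for i in range(1,n):
    if s[i][4]<30: continue
    q=P[l==i]; t=np.percentile(q[:,2],90); q=q[q[:,2]>t-.008]; (cx,cy),r=cv2.minEnclosingCircle(q[:,:2].astype(np.float32))
    print('obj',s[i],cx,cy,r,'top',t,cv2.minAreaRect(q[:,:2].astype(np.float32)), im[l==i].mean(0))
```

```text
caserect ((0.5059351921081543, 0.2405748963356018), (0.23357130587100983, 0.38999658823013306), 2.66475772857666) 9970
high 170
[233 155   1   1   1] [0.6094 0.1647 0.1004] 0.1004358364071396 ((0.6094460487365723, 0.16466562449932098), (0.0, 0.0), 0.0)
[255 155   1   1   1] [0.6078 0.1072 0.1013] 0.10125624888407847 ((0.6078058481216431, 0.10724222660064697), (0.0, 0.0), 0.0)
[267 155   1   1   1] [0.6072 0.0761 0.1005] 0.10049566134655308 ((0.6071721315383911, 0.0761050432920456), (0.0, 0.0), 0.0)
[186 163   1   1   1] [0.5912 0.2867 0.101 ] 0.10095324227065738 ((0.5912433862686157, 0.28665289282798767), (0.0, 0.0), 0.0)
[198 162   1   1   1] [0.5933 0.2558 0.1002] 0.10015104621978321 ((0.5932762026786804, 0.2557663321495056), (0.0, 0.0), 0.0)
[172 165   1   1   1] [0.5864 0.322  0.1035] 0.10346545724592082 ((0.5863551497459412, 0.32202672958374023), (0.0, 0.0), 0.0)
[274 169   1   1   1] [0.5692 0.0581 0.1032] 0.103156481580303 ((0.5692464709281921, 0.05807114392518997), (0.0, 0.0), 0.0)
[188 173   1   1   1] [0.5648 0.2813 0.1009] 0.10090406122644868 ((0.5647993683815002, 0.281333
[... 4739 characters left out ...]
72 -0.2368038147687912 0.03632359579205513 top 0.039335014228110456 ((0.5970633625984192, -0.23711252212524414), (0.07046949118375778, 0.06770414113998413), 73.3234634399414) [119.4356 120.2008 123.4848]
obj [332 191  27  34 857] 0.46888700127601624 -0.1242036372423172 0.05406998097896576 top 0.06186371373038981 ((0.4692547619342804, -0.12420035898685455), (0.06886786967515945, 0.08863669633865356), 89.8625717163086) [139.5939 118.902   64.5613]
obj [379 199  19  19 272] 0.46878278255462646 -0.24413472414016724 0.008575820364058018 top 0.07099496517092221 ((0.4688969850540161, -0.24388524889945984), (0.013775885105133057, 0.015821175649762154), 89.25521087646484) [110.5221  71.989   22.2537]
```

View pics/case1.png

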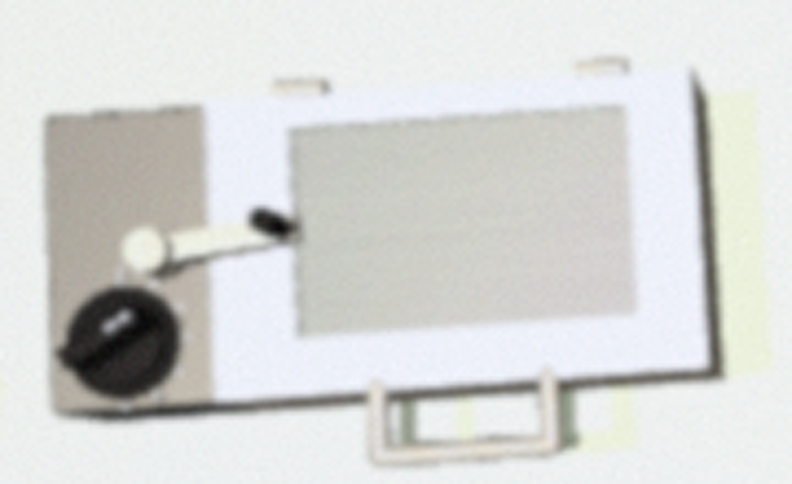

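View pics/tray1.png

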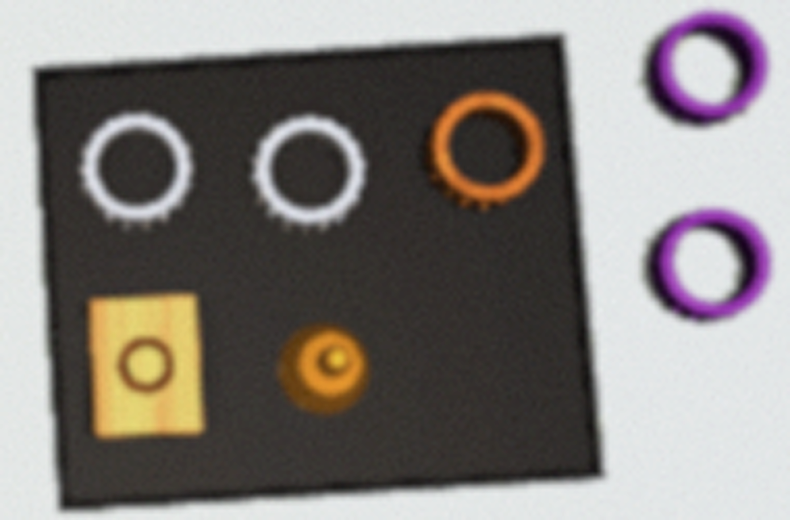

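The crops confirm the targets: silver at crop (137,168) and (309,170), wood at (488,150), all on the tray. The purple rings lie outside it. In the case crop the peg is at (270,222), the pivot at (145,248) and the dial at (122,342), with its white mark towards the upper right. Next I'll measure the peg and the dial.

```bash
cat >> h.py <<'E'
def plan(x,y,z,yawdeg,s=None):
    "x,y,z of grasp point"
    s=s or arm.get_state(); p=np.array(s['eef_pos']); e=s['ee_rot']
    R=Ro.from_euler('xyz',e).as_matrix(); d=R.T@(np.array([x,y,z+.159])-p)
    t=-(yawdeg-np.degrees(e[2])); t=(t+180)%360-180
    print('shift',np.round(d,4),'turn',round(t,1)); return d,t
C=np.array([.523,.2414]); PSI=np.radians(2.66)
def c2w(x,y): return C+np.array([[np.cos(PSI),-np.sin(PSI)],[np.sin(PSI),np.cos(PSI)]])@[x,y]
E
python3 - <<'E'
from h import *
for n in('top','side'):
    im,d,P=look(n)
    reg=(P[...,0]>.35)&(P[...,0]<.75)&(P[...,1]>0)&(P[...,1]<.5); z=P[...,2]
    m=reg&(z>.125)&(P[...,1]<.34)&(P[...,1]>.2); q=P[m]; print(n,'peg',m.sum(),np.median(q,0),q.min(0),q.max(0))
    m=reg&(z>.112)&(np.hypot(P[...,0]-.466,P[...,1]-.384)<.045); q=P[m]; print('bar',m.sum(),q.mean(0),cv2.minAreaRect(q[:,:2].astype(np.float32)))
    w=im.astype(int).min(-1); mm=m&(w>np.percentile(w[m],85)); print('white',P[mm].mean(0),w[m].max(),im[mm].mean(0))
    m=reg&(z>.08)&(z<.097)&(P[...,0]<.425)&(P[...,1]<.3);q=P[m]; print('handle',m.sum(),q.mean(0),cv2.minAreaRect(q[:,:2].astype(np.float32)))
    m=reg&(z>.075)&(z<.103)&(P[...,0]>.42);q=P[m]; print('top',cv2.minAreaRect(q[:,:2].astype(np.float32)))
print('pivot',c2w(0,.125),'dial',c2w(-.05,.145),'handle',c2w(-.128,-.05),'hinge',c2w(.09,-.05))
plan(.526,.286,.2,0)
E
```

```text
top peg 48 [0.5269 0.2877 0.1462] [0.5214 0.2816 0.1255] [0.5349 0.2969 0.1536]
bar 142 [0.468  0.3864 0.1245] ((0.4761122763156891, 0.3824412226676941), (0.029179757460951805, 0.0700431615114212), 57.715293884277344)
white [0.4854 0.375  0.1235] 142 [99.1 99.6 99.5]
handle 220 [0.4025 0.1864 0.0941] ((0.40704476833343506, 0.18612295389175415), (0.03388233482837677, 0.11083069443702698), 0.050913549959659576)
top ((0.5190714001655579, 0.24224913120269775), (0.20540276169776917, 0.39168083667755127), 2.601092576980591)
side peg 21 [0.526  0.2843 0.1392] [0.5198 0.276  0.1274] [0.5365 0.2933 0.1501]
bar 59 [0.4657 0.3831 0.1208] ((0.4744326174259186, 0.3804744780063629), (0.03255045786499977, 0.07139483839273453), 54.036075592041016)
white [0.476  0.3857 0.1208] 193 [168.4444 168.4444 165.4444]
handle 109 [0.4014 0.1793 0.0918] ((0.4067397713661194, 0.181359201669693), (0.033714935183525085, 0.11585432291030884), 0.358053594827652)
top ((0.5206447839736938, 0.23876692354679108), (0.20352736115455627, 0.4006808400154114), 1.9133660793304443)
pivot [0.5172 0.3663] dial [0.4663 0.3839] handle [0.3975 0.1855] hinge [0.6152 0.1956]
shift [0.4006 0.23   0.0457] turn -19.5
```

play_rows:
  targets:
    - [[0.05, 0.03, 0, -6], [0.1, 0.06, 0.01, -12], [0.15, 0.09, 0.02, -19.5], [0.2, 0.115, 0.03, -19.5], [0.24, 0.14, 0.04, -19.5]]
  grip: 120
  newtons: 15

```text
t: 1.98
eef_pos: [0.4058, 0.4228, 0.3647]
ee_rot: [-3.141, -0.0, 0.0]
force: [0.1, 0.3, -0.5]
width: 0.0478
```

Run:
```python
from h import *
st(); plan(.527,.287,.2,0)
im,d=cams.grab_frame('side'); P=cloud('side',d)
u,v=proj('side',[[.466,.384,.12]])[0].astype(int); print(u,v)
cv2.imwrite('pics/dial.png',cv2.resize(im[v-35:v+35,u-40:u+90],(780,420),interpolation=cv2.INTER_CUBIC)[...,::-1])
```

```text
1.975 q [ 1.1394  0.2427 -0.2474  0.0002 -1.0801  0.4315] p [0.4058 0.4228 0.3647] r [-3.1411 -0.0004  0.0002] F [ 0.0985  0.2609 -0.4802] w 0.047801138536406426
shift [0.1212 0.1358 0.0056] turn 0.0
226 144
```

play_rows:
  targets:
    - [[0.045, 0.05, 0, 0], [0.09, 0.1, 0, 0], [0.121, 0.136, 0.005, 0], [0.121, 0.136, 0.04, 0], [0.121, 0.136, 0.06, 0]]

```text
t: 2.65
eef_pos: [0.526, 0.2872, 0.3032]
ee_rot: [3.141, 0.001, -0.002]
force: [0.4, -0.3, 0.2]
width: 0.0461
```

View pics/dial.png

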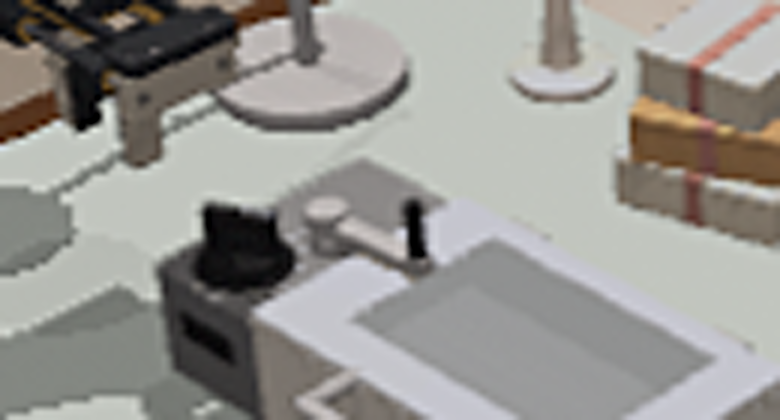

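The side crop shows the dial bar broadside at (240,235) and the peg at (415,230). Now I'll lower onto the peg and close.

play_rows:
  targets:
    - [[0.001, 0, 0.006, 0], [0.001, 0, 0.012, 0], [0.001, 0, 0.012, 0]]

```text
t: 3.02
eef_pos: [0.5267, 0.2888, 0.293]
ee_rot: [-3.141, -0.0, 0.001]
force: [-0.4, -0.7, 0.6]
width: 0.0462
```

play_rows:
  targets:
    - [[0, 0, 0, 0], [0, 0, 0, 0], [0, 0, 0, 0], [0, 0, 0, 0]]
  grip: 255
  newtons: 12

```text
t: 3.52
eef_pos: [0.5267, 0.289, 0.2928]
ee_rot: [-3.14, -0.001, 0.001]
force: [-2.1, -0.3, 1.3]
width: 0.0137
```

Run:
```python
from h import *
s=st(); p=np.array(s['eef_pos']); pv=c2w(0,.125)
v=p[:2]-pv; print(np.hypot(*v), np.degrees(np.arctan2(v[1],v[0])))
a0=np.arctan2(v[1],v[0]); R=Ro.from_euler('xyz',s['ee_rot']).as_matrix()
for i in range(1,13):
    a=a0+(np.radians(2.66)-np.pi/2+1.70-a0)*i/10
    w=pv+.078*np.array([np.cos(a),np.sin(a)]); print(i,np.degrees(a),w,(R.T@np.r_[w-p[:2],0]))
```

```text
3.525 q [ 0.8266  0.3314 -0.303  -0.0008 -0.9348  0.7452] p [0.5267 0.289  0.2928] r [-3.14   -0.0007  0.0005] F [-2.0955 -0.2656  1.341 ] w 0.013694168781650015
0.07782680872009606 -82.98264373535329
1 -73.67809684459397 [0.5391 0.2914] [ 0.0124 -0.0024  0.    ]
2 -64.37354995383465 [0.5509 0.2959] [ 0.0242 -0.0069  0.    ]
3 -55.06900306307533 [0.5619 0.3023] [ 0.0352 -0.0133  0.    ]
4 -45.764456172315995 [0.5716 0.3104] [ 0.0449 -0.0213  0.0001]
5 -36.459909281556676 [0.5799 0.3199] [ 0.0532 -0.0309  0.0001]
6 -27.155362390797357 [0.5866 0.3307] [ 0.0599 -0.0416  0.0001]
7 -17.850815500038028 [0.5914 0.3424] [ 0.0648 -0.0533  0.0001]
8 -8.5462686092787 [0.5943 0.3547] [ 0.0677 -0.0656  0.0002]
9 0.7582782814806299 [0.5952 0.3673] [ 0.0685 -0.0782  0.0002]
10 10.062825172239947 [0.594  0.3799] [ 0.0673 -0.0908  0.0002]
11 19.367372062999262 [0.5908 0.3921] [ 0.0641 -0.1031  0.0002]
12 28.67191895375858 [0.5856 0.4037] [ 0.059  -0.1146  0.0002]
```

The peg is gripped (13.7 mm opening), and its distance from the pivot is 77.8 mm, as it should be. Next I'll swing the lever along the arc.

play_rows:
  targets:
    - [[0.012, -0.0024, 0, 0], [0.024, -0.007, 0, 0], [0.035, -0.013, 0, 0], [0.045, -0.021, 0, 0], [0.053, -0.031, 0, 0]]

```text
t: 4.15
eef_pos: [0.5814, 0.3187, 0.2929]
ee_rot: [3.139, -0.001, 0.0]
force: [6.1, -9.4, 1.5]
width: 0.0137
```

play_rows:
  targets:
    - [[0.0067, -0.0107, 0, 0], [0.0116, -0.0224, 0, 0], [0.0145, -0.0347, 0, 0], [0.0153, -0.0473, 0, 0], [0.0145, -0.0585, 0, 0]]

```text
t: 4.78
eef_pos: [0.5954, 0.3783, 0.2929]
ee_rot: [3.141, -0.002, 0.0]
force: [1.5, -2.6, 3.3]
width: 0.0134
```

play_rows:
  targets:
    - [[0, -0.001, 0, 0], [0, -0.001, 0, 0]]

```text
t: 5.03
eef_pos: [0.5949, 0.3797, 0.293]
ee_rot: [-3.14, -0.002, 0.001]
force: [5.9, -0.3, -0.0]
width: 0.0135
```

play_rows:
  targets:
    - [[0, 0, 0, 0], [0, 0, 0, 0], [0, 0, -0.05, 0], [0, 0, -0.09, 0], [0, 0, -0.09, 0]]
  grip: 110

```text
t: 5.65
eef_pos: [0.5945, 0.3795, 0.387]
ee_rot: [-3.137, -0.005, 0.001]
force: [0.2, 0.8, -0.6]
width: 0.0493
```

Run:
```python
from h import *
s=st(); plan(.398,.1855,.16,-87.34)
```

```text
5.65 q [ 0.8437  0.4159  0.0582  0.0006 -1.2065  0.7278] p [0.5945 0.3795 0.387 ] r [-3.137  -0.0048  0.0009] F [ 0.1603  0.7549 -0.5852] w 0.0493164095966208
shift [-0.197   0.1941  0.0661] turn 87.4
```

play_rows:
  targets:
    - [[-0.04, 0.04, 0, 10.5], [-0.08, 0.08, 0, 21], [-0.12, 0.12, 0, 31.5], [-0.16, 0.16, 0, 42], [-0.197, 0.194, 0, 52.4]]

```text
t: 6.28
eef_pos: [0.3954, 0.1831, 0.3817]
ee_rot: [3.14, 0.0, -0.92]
force: [-1.0, 1.0, 1.1]
width: 0.0502
```

play_rows:
  targets:
    - [[0, 0, 0, 10.5], [0, 0, 0, 21], [0, 0, 0, 30], [0, 0, 0, 35], [0, 0, 0, 35]]

```text
t: 6.9
eef_pos: [0.3968, 0.1847, 0.382]
ee_rot: [3.141, -0.0, -1.524]
force: [0.8, -0.2, 0.3]
width: 0.0497
```

Run:
```python
from h import *
s=st(); plan(.3975,.1855,.092,-87.34)
im,d,P=look('top')
z=P[...,2]
m=(np.abs(z-.124)<.008)&(np.hypot(P[...,0]-.466,P[...,1]-.384)<.032); q=P[m][:,:2]; c=q.mean(0); u,s_,v=np.linalg.svd(q-c,full_matrices=False); print('top bar',m.sum(),c,v[0],np.degrees(np.arctan2(*v[0][::-1])),s_)
cv2.imwrite('pics/dial2.png',cv2.resize(cv2.convertScaleAbs(im[190:235,125:180],alpha=1.8),(715,585),interpolation=cv2.INTER_CUBIC)[...,::-1])
im,d,P=look('side');z=P[...,2]
m=(np.abs(z-.124)<.008)&(np.hypot(P[...,0]-.466,P[...,1]-.384)<.032); q=P[m][:,:2]; c=q.mean(0); u,s_,v=np.linalg.svd(q-c,full_matrices=False); print('side bar',m.sum(),c,v[0],np.degrees(np.arctan2(*v[0][::-1])),s_)
```

```text
6.9 q [ 0.8889 -0.0255 -0.5154 -0.0006 -1.0819 -0.8421] p [0.3968 0.1847 0.382 ] r [ 3.1406 -0.0004 -1.5243] F [ 0.8379 -0.2394  0.3475] w 0.04969560074223903
shift [-0.0009 -0.0008  0.131 ] turn 0.0<stdin>:5: RuntimeWarning: Mean of empty slice.
  ret = um.true_divide(
Traceback (most recent call last):
IndexError: index 0 is out of bounds for axis 0 with size 0
```

play_rows:
  targets:
    - [[-0.001, -0.001, 0.03, 0], [-0.001, -0.001, 0.06, 0], [-0.001, -0.001, 0.06, 0]]
  grip: 184

```text
t: 7.32
eef_pos: [0.3975, 0.1853, 0.3209]
ee_rot: [3.138, -0.003, -1.524]
force: [0.4, -0.3, 1.3]
width: 0.0274
```

play_rows:
  targets:
    - [[0, 0, 0.02, 0], [0, 0, 0.035, 0], [0, 0, 0.045, 0], [0, 0, 0.045, 0]]

```text
t: 7.82
eef_pos: [0.3983, 0.186, 0.2778]
ee_rot: [3.141, -0.0, -1.524]
force: [0.4, -0.6, -0.4]
width: 0.0243
```

play_rows:
  targets:
    - [[0, 0, 0.01, 0], [0, 0, 0.02, 0], [0, 0, 0.026, 0], [0, 0, 0.026, 0]]

```text
t: 8.32
eef_pos: [0.3981, 0.1858, 0.2511]
ee_rot: [3.141, -0.001, -1.525]
force: [-0.1, 0.1, 1.1]
width: 0.0245
```

play_rows:
  targets:
    - [[0, 0, 0, 0], [0, 0, 0, 0], [0, 0, 0, 0]]
  grip: 255
  newtons: 20

```text
t: 8.7
eef_pos: [0.3972, 0.1858, 0.2517]
ee_rot: [3.14, 0.0, -1.526]
force: [-10.3, 2.7, 4.6]
width: 0.0113
```

Run:
```python
from h import *
s=st(); p=np.array(s['eef_pos']); h=c2w(.09,-.05); R=Ro.from_euler('xyz',s['ee_rot']).as_matrix()
ex=np.array([np.cos(PSI),np.sin(PSI)]); r=(h-p[:2])@ex; z0=p[2]-.159; print('r',r,'z',z0); r0=.218
last=np.zeros(3)
for i in range(1,19):
    a=i*1.45/18
    d=np.r_[ex*(r0-r0*np.cos(a)),r0*np.sin(a)]; v=R.T@d
    print(i,round(a,2),v, 'rel5',v-last)
    if i%5==0:last=v
```

```text
8.7 q [ 0.8895  0.1382 -0.6938 -0.0024 -0.7399 -0.8427] p [0.3972 0.1858 0.2517] r [ 3.1396  0.0002 -1.5258] F [-10.2648   2.6708   4.6095] w 0.01133620829935494
r 0.21826445523461271 z 0.09265762942744907
1 0.08 [-0.     -0.0007 -0.0175] rel5 [-0.     -0.0007 -0.0175]
2 0.16 [-0.     -0.0028 -0.035 ] rel5 [-0.     -0.0028 -0.035 ]
3 0.24 [-0.     -0.0062 -0.0522] rel5 [-0.     -0.0062 -0.0522]
4 0.32 [-0.     -0.0111 -0.0691] rel5 [-0.     -0.0111 -0.0691]
5 0.4 [-0.     -0.0173 -0.0855] rel5 [-0.     -0.0173 -0.0855]
6 0.48 [-0.0001 -0.0248 -0.1014] rel5 [-0.     -0.0075 -0.0159]
7 0.56 [-0.0001 -0.0335 -0.1166] rel5 [-0.     -0.0162 -0.0311]
8 0.64 [-0.0001 -0.0435 -0.1311] rel5 [-0.     -0.0262 -0.0456]
9 0.72 [-0.0001 -0.0545 -0.1447] rel5 [-0.0001 -0.0373 -0.0592]
10 0.81 [-0.0001 -0.0667 -0.1574] rel5 [-0.0001 -0.0494 -0.0719]
11 0.89 [-0.0002 -0.0798 -0.169 ] rel5 [-0.     -0.0131 -0.0117]
12 0.97 [-0.0002 -0.0938 -0.1796] rel5 [-0.     -0.0271 -0.0222]
13 1.05 [-0.0002 -0.1086 -0.189 ] rel5 [-0.0001 -0.042  -0.0317]
14 1.13 [-0.0002 -0.1242 -0.1972] rel5 [-0.0001 -0.0575 -0.0398]
15 1.21 [-0.0002 -0.1403 -0.2041] rel5 [-0.0001 -0.0736 -0.0468]
16 1.29 [-0.0003 -0.1569 -0.2097] rel5 [-0.     -0.0166 -0.0056]
17 1.37 [-0.0003 -0.174  -0.2139] rel5 [-0.0001 -0.0337 -0.0098]
18 1.45 [-0.0003 -0.1913 -0.2168] rel5 [-0.0001 -0.051  -0.0127]
```

play_rows:
  targets:
    - [[0, -0.0007, -0.0175, 0], [0, -0.003, -0.035, 0], [0, -0.006, -0.052, 0], [0, -0.011, -0.069, 0], [0, -0.0173, -0.0855, 0]]

```text
t: 9.32
eef_pos: [0.415, 0.1866, 0.3373]
ee_rot: [3.14, 0.0, -1.525]
force: [1.0, 0.9, -6.4]
width: 0.0113
```

play_rows:
  targets:
    - [[0, -0.0075, -0.016, 0], [0, -0.016, -0.031, 0], [0, -0.026, -0.0455, 0], [0, -0.037, -0.059, 0], [0, -0.0495, -0.072, 0]]

```text
t: 9.95
eef_pos: [0.4638, 0.1888, 0.409]
ee_rot: [3.138, 0.0, -1.525]
force: [-7.6, 0.9, -0.5]
width: 0.011
```

play_rows:
  targets:
    - [[0, -0.013, -0.012, 0], [0, -0.027, -0.022, 0], [0, -0.042, -0.0315, 0], [0, -0.0575, -0.04, 0], [0, -0.0735, -0.047, 0]]

```text
t: 10.58
eef_pos: [0.5377, 0.192, 0.4573]
ee_rot: [3.14, -0.0, -1.525]
force: [-6.9, -0.5, 6.0]
width: 0.0111
```

play_rows:
  targets:
    - [[0, -0.0165, -0.0055, 0], [0, -0.0335, -0.01, 0], [0, -0.051, -0.0125, 0], [0, -0.066, -0.0135, 0], [0, -0.066, -0.0135, 0]]

```text
t: 11.2
eef_pos: [0.6056, 0.1951, 0.4703]
ee_rot: [-3.14, -0.001, -1.525]
force: [2.1, -3.3, 3.6]
width: 0.0109
```

play_rows:
  targets:
    - [[0, 0, 0, 0], [0, 0, 0, 0], [0, 0, -0.03, 0], [0, 0, -0.06, 0], [0, 0, -0.06, 0]]
  grip: 184

```text
t: 11.82
eef_pos: [0.6042, 0.1956, 0.5323]
ee_rot: [-3.138, 0.002, -1.524]
force: [0.0, 0.9, -0.5]
width: 0.0244
```

play_rows:
  targets:
    - [[0.06, 0, 0, -10.5], [0.12, 0, 0, -21], [0.18, 0, 0, -31.5], [0.24, 0, 0, -42], [0.3, 0, 0, -52.5]]
  grip: 0

```text
t: 12.45
eef_pos: [0.6177, -0.1016, 0.5289]
ee_rot: [-3.142, 0.001, -0.618]
force: [1.1, 0.7, 0.5]
width: 0.069
```

```bash
cat >> h.py <<'E'
def rings(P,im=None):
    z=P[...,2]; reg=(P[...,0]>.3)&(P[...,0]<.8)&(P[...,1]>-.6)&(P[...,1]<-.05)
    n,l,s,c=cv2.connectedComponentsWithStats((reg&(z>.024)&(z<.1)).astype(np.uint8)); out=[]
    for i in range(1,n):
        if s[i][4]<80: continue
        q=P[l==i]; t=np.percentile(q[:,2],90); q=q[q[:,2]>t-.006]
        (cx,cy),r=cv2.minEnclosingCircle(q[:,:2].astype(np.float32)); print('obj',np.round([cx,cy,r,t],4),im[l==i].mean(0).round())
def box(P,m):
    q=P[m]; return cv2.minAreaRect(q[np.isfinite(q[:,0])][:,:2].astype(np.float32))
E
python3 - <<'E'
from h import *
s=st(); plan(.604,-.123,.12,2.7)
im,d,P=look('top','top1.png'); rings(P,im)
z=P[...,2]
for n in('top','side'):
    if n=='side': im,d,P=look(n,'side1.png');z=P[...,2]
    m=(z>.11)&(z<.135)&(np.hypot(P[...,0]-.466,P[...,1]-.384)<.032); q=P[m][:,:2]; c=q.mean(0); u,s_,v=np.linalg.svd(q-c,full_matrices=False); print(n,m.sum(),c,np.degrees(np.arctan2(*v[0][::-1])),s_)
    u,v=proj(n,[[.466,.384,.12]])[0].astype(int)
    cv2.imwrite(f'pics/dial_{n}.png',cv2.resize(cv2.convertScaleAbs(im[v-22:v+22,u-25:u+25],alpha=1.7),(500,440),interpolation=cv2.INTER_CUBIC)[...,::-1])
a=np.hstack([cv2.resize(cv2.imread(f'pics/dial_{n}.png'),(390,343)) for n in('top','side')]); cv2.imwrite('pics/dials.png',a)
E
```

```text
12.45 q [ 0.1482  0.2277  0.1069 -0.0006 -1.4505  0.8047] p [ 0.6177 -0.1016  0.5289] r [-3.1415  0.0008 -0.6179] F [1.0742 0.7311 0.5163] w 0.06899610299626337
shift [0.0015 0.0254 0.2499] turn -38.1
obj [ 0.7951 -0.2892  0.0378  0.039 ] [52. 50. 47.]
obj [ 0.6616 -0.5045  0.0371  0.0367] [125.  66. 141.]
obj [ 0.6095 -0.3526  0.0359  0.0429] [153.  89.  41.]
obj [ 0.6028 -0.1228  0.0367  0.0392] [128. 121. 113.]
obj [ 0.5979 -0.2366  0.0363  0.0394] [171. 172. 176.]
obj [ 0.5285 -0.4982  0.0372  0.0376] [127.  68. 143.]
obj [ 0.4686 -0.1224  0.053   0.0618] [194. 160.  90.]
obj [ 0.4686 -0.2439  0.0084  0.0714] [155. 104.  34.]
obj [ 0.3079 -0.376   0.0359  0.0362] [138.  74. 153.]
top 135 [0.4652 0.3885] 123.87389256991099 [0.161  0.0511]
side 64 [0.4618 0.3854] -58.16080288989602 [0.1152 0.0409]
```

View pics/dials.png

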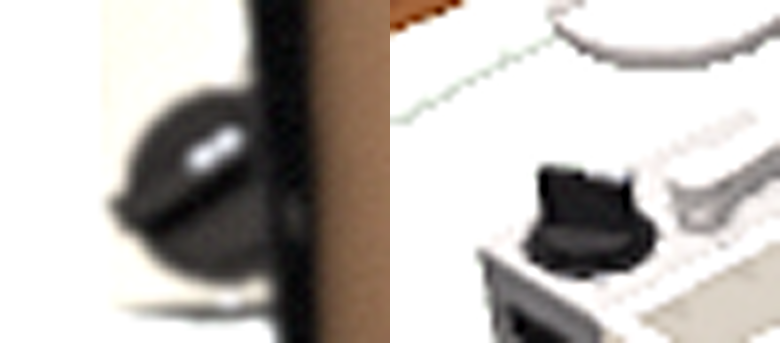

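The bar lies at −57° in the world, with the white mark towards +x/−y. That makes the dial 60° clockwise of off (click 2), so it needs two more clicks. Now for silver bangle a.

play_rows:
  targets:
    - [[0.0005, 0.012, 0.06, -10], [0.001, 0.025, 0.12, -20], [0.0015, 0.0255, 0.18, -30], [0.0015, 0.0255, 0.23, -38], [0.0015, 0.0255, 0.25, -38]]
  grip: 0

```text
t: 13.18
eef_pos: [0.6027, -0.1212, 0.2755]
ee_rot: [-3.141, 0.006, 0.04]
force: [0.7, -0.1, -0.4]
width: 0.0881
```

Run:
```python
from h import *
s=st(); plan(.6028,-.123,.035,2.7)
```

```text
13.175 q [ 0.1186  0.372  -0.2862 -0.0013 -0.9182  1.4928] p [ 0.6027 -0.1212  0.2755] r [-3.141   0.0057  0.0398] F [ 0.7469 -0.1178 -0.3626] w 0.0880582156405142
shift [0.0005 0.0019 0.0815] turn -0.4
```

play_rows:
  targets:
    - [[0, 0.002, 0.03, 0], [0, 0.002, 0.06, 0], [0, 0.002, 0.081, 0], [0, 0.002, 0.081, 0]]

```text
t: 13.68
eef_pos: [0.6033, -0.1232, 0.1965]
ee_rot: [-3.141, 0.004, 0.038]
force: [0.1, -0.5, -0.5]
width: 0.0876
```

play_rows:
  targets:
    - [[0, 0, 0, 0], [0, 0, 0, 0], [0, 0, 0, 0]]
  grip: 255
  newtons: 25

```text
t: 14.05
eef_pos: [0.6048, -0.1236, 0.1998]
ee_rot: [-3.141, -0.002, 0.039]
force: [-1.0, 0.4, 3.6]
width: 0.0688
```

play_rows:
  targets:
    - [[0, 0, -0.04, 0], [0, 0, -0.09, 0], [0, 0, -0.14, 0], [0, 0, -0.17, 0], [0, 0, -0.17, 0]]

```text
t: 14.68
eef_pos: [0.6048, -0.1237, 0.3722]
ee_rot: [-3.142, -0.006, 0.039]
force: [-0.0, 0.6, -1.6]
width: 0.0689
```

Run:
```python
from h import *
s=st(); w=c2w(-.042,-.115); plan(*w,.15,2.66); w=c2w(.038,-.115);print(w); w=c2w(0,-.01);print(w)
```

```text
14.675 q [ 0.1142  0.2851 -0.1707  0.0005 -1.109   1.4953] p [ 0.6048 -0.1237  0.3722] r [-3.1415 -0.0061  0.0389] F [-0.0083  0.6452 -1.6411] w 0.06889120245836154
shift [-0.109  -0.2527  0.0626] turn -0.4
[0.5663 0.1283]
[0.5235 0.2314]
```

play_rows:
  targets:
    - [[-0.025, -0.055, 0, 0], [-0.05, -0.11, 0, 0], [-0.075, -0.17, 0, 0], [-0.1, -0.23, 0.02, 0], [-0.109, -0.253, 0.06, 0]]

```text
t: 15.3
eef_pos: [0.4847, 0.1271, 0.3093]
ee_rot: [-3.139, -0.004, 0.041]
force: [1.4, 0.4, -1.5]
width: 0.0686
```

play_rows:
  targets:
    - [[0, 0, 0, 0], [0, 0, 0.03, 0], [0, 0, 0.06, 0], [0, 0, 0.08, 0], [0, 0, 0.08, 0]]

```text
t: 15.92
eef_pos: [0.4855, 0.124, 0.2276]
ee_rot: [3.14, 0.003, 0.038]
force: [0.4, 0.6, 0.2]
width: 0.0689
```

Run:
```python
from h import *
s=st(); w=c2w(-.042,-.115); plan(*w,.069,2.66)
```

```text
15.925 q [ 0.6429  0.2705 -0.5885 -0.0001 -0.7151  0.9659] p [0.4855 0.124  0.2276] r [3.1398 0.0028 0.0379] F [0.4154 0.6241 0.2255] w 0.06887769552728226
shift [ 0.001  -0.0005 -0.0005] turn -0.5
```

Now I'll release, retreat, and look for bangle b on the way.

play_rows:
  targets:
    - [[0, 0, 0, 0], [0, 0, 0, 0], [0, 0, -0.04, 0], [0, 0, -0.09, 0], [0, 0, -0.15, 0]]
  grip: 15

```text
t: 16.55
eef_pos: [0.4853, 0.1246, 0.3807]
ee_rot: [3.142, 0.0, 0.039]
force: [1.7, 0.1, -0.3]
width: 0.0823
```

play_rows:
  targets:
    - [[0.025, 0.06, 0, 0], [0.05, 0.12, 0, 0], [0.075, 0.18, 0, 0], [0.1, 0.24, 0, 0], [0.1, 0.28, 0, 0]]
  grip: 0

```text
t: 17.18
eef_pos: [0.5974, -0.1533, 0.3793]
ee_rot: [3.141, -0.001, 0.038]
force: [-1.0, -0.4, 0.4]
width: 0.0876
```

Run:
```python
from h import *
s=st()
im,d,P=look('side','side2.png'); rings(P,im)
im,d,P=look('top','top2.png'); rings(P,im)
plan(.598,-.2368,.036,2.7)
```

```text
17.175 q [ 0.0651  0.2805 -0.16    0.0003 -1.129   1.5439] p [ 0.5974 -0.1533  0.3793] r [ 3.1414 -0.0013  0.0383] F [-0.9639 -0.3713  0.3765] w 0.08755869380320785
obj [ 0.7931 -0.294   0.0353  0.0381] [54. 52. 53.]
obj [ 0.4674 -0.1284  0.0549  0.0597] [164. 132.  95.]
obj [ 0.596  -0.2381  0.0374  0.0375] [160. 157. 157.]
obj [ 0.6099 -0.3583  0.0397  0.0408] [142.  96.  59.]
obj [ 0.4672 -0.2471  0.0087  0.0681] [163. 125.  66.]
obj [ 0.6615 -0.5081  0.0393  0.0356] [120.  65. 136.]
obj [ 0.5272 -0.5003  0.0383  0.0352] [121.  62. 138.]
obj [ 0.3091 -0.3794  0.0362  0.0361] [134.  79. 150.]
obj [ 0.6611 -0.5046  0.0374  0.0369] [119.  63. 135.]
obj [ 0.6095 -0.3533  0.0362  0.0431] [143.  83.  38.]
obj [ 0.5963 -0.2358  0.0354  0.0393] [149. 147. 146.]
obj [ 0.529  -0.4986  0.0373  0.0366] [123.  66. 140.]
obj [ 0.469  -0.1234  0.0537  0.0618] [187. 154.  87.]
obj [ 0.4693 -0.2439  0.009   0.0702] [147.  98.  32.]
obj [ 0.3108 -0.3763  0.0355  0.0369] [134.  72. 150.]
shift [-0.0014  0.0815  0.184 ] turn -0.7
```

View pics/side2.png

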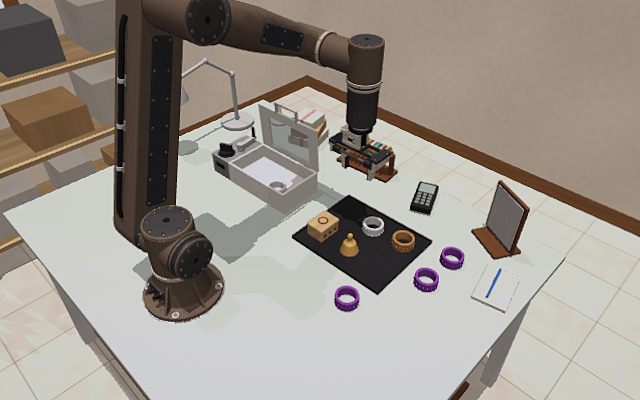

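The first bangle is in the open chamber (278,186), and the tray still holds silver b (373,226) and wood (403,240). I'll take b next.

play_rows:
  targets:
    - [[-0.001, 0.04, 0, 0], [-0.001, 0.0815, 0.05, -0.5], [-0.001, 0.0815, 0.1, -0.5], [-0.001, 0.0815, 0.15, -0.5], [-0.001, 0.0815, 0.18, -0.5]]

```text
t: 17.9
eef_pos: [0.5979, -0.2323, 0.1969]
ee_rot: [-3.141, 0.002, 0.047]
force: [0.4, -0.0, 0.8]
width: 0.0875
```

play_rows:
  targets:
    - [[0, 0, 0.004, 0], [0, 0, 0.004, 0], [0, 0, 0.004, 0]]

```text
t: 18.27
eef_pos: [0.5994, -0.2324, 0.1968]
ee_rot: [3.141, -0.003, 0.048]
force: [0.6, -0.3, -0.0]
width: 0.088
```

play_rows:
  targets:
    - [[0, 0, 0, 0], [0, 0, 0, 0], [0, 0, 0, 0]]
  grip: 255
  newtons: 25

```text
t: 18.65
eef_pos: [0.5989, -0.2326, 0.1955]
ee_rot: [3.141, -0.001, 0.048]
force: [-0.2, -0.4, 4.6]
width: 0.0699
```

play_rows:
  targets:
    - [[0, 0, -0.04, 0], [0, 0, -0.09, 0], [0, 0, -0.14, 0], [0, 0, -0.17, 0], [0, 0, -0.17, 0]]

```text
t: 19.27
eef_pos: [0.599, -0.2325, 0.3676]
ee_rot: [3.141, -0.005, 0.048]
force: [0.9, -0.3, -2.1]
width: 0.0701
```

Run:
```python
from h import *
s=st(); w=c2w(.038,-.115); plan(*w,.15,2.66)
```

```text
19.275 q [-0.0671  0.329  -0.1187  0.0002 -1.1182  1.6855] p [ 0.599  -0.2325  0.3676] r [ 3.1408 -0.0049  0.0477] F [ 0.8686 -0.3395 -2.1223] w 0.07007021945722045
shift [-0.0158 -0.362   0.0582] turn 0.1
```

play_rows:
  targets:
    - [[-0.005, -0.055, 0, 0], [-0.01, -0.11, 0, 0], [-0.014, -0.17, 0, 0], [-0.018, -0.23, 0, 0], [-0.02, -0.29, 0, 0]]

```text
t: 19.9
eef_pos: [0.5639, 0.0579, 0.3634]
ee_rot: [3.141, 0.002, 0.047]
force: [0.9, -0.6, -0.2]
width: 0.0702
```

play_rows:
  targets:
    - [[-0.002, -0.05, 0, 0], [-0.004, -0.092, 0.02, 0], [-0.004, -0.092, 0.058, 0], [-0.004, -0.092, 0.1, 0], [-0.004, -0.092, 0.125, 0]]

```text
t: 20.52
eef_pos: [0.5551, 0.1475, 0.2362]
ee_rot: [3.14, 0.004, 0.047]
force: [-0.4, 0.3, -0.5]
width: 0.0702
```

Run:
```python
from h import *
s=st(); w=c2w(.03,-.095); plan(*w,.065,2.66)
```

```text
20.525 q [ 0.5999  0.3607 -0.4174 -0.0011 -0.7974  1.019 ] p [0.5551 0.1475 0.2362] r [3.1398 0.0044 0.0473] F [-0.3593  0.3357 -0.5149] w 0.07021601524418343
shift [ 0.0023 -0.0003  0.0122] turn 0.1
```

play_rows:
  targets:
    - [[0.001, 0, 0.007, 0], [0.001, 0, 0.014, 0], [0.001, 0, 0.014, 0]]

```text
t: 20.9
eef_pos: [0.5575, 0.1479, 0.2258]
ee_rot: [-3.142, 0.0, 0.047]
force: [-1.3, 0.5, -2.4]
width: 0.0699
```

play_rows:
  targets:
    - [[0, 0, 0, 0], [0, 0, 0, 0], [0, 0, -0.04, 0], [0, 0, -0.09, 0], [0, 0, -0.15, 0]]
  grip: 15

```text
t: 21.52
eef_pos: [0.5573, 0.1478, 0.3774]
ee_rot: [3.141, 0.0, 0.048]
force: [0.9, 1.1, -0.2]
width: 0.0826
```

play_rows:
  targets:
    - [[0.005, 0.06, 0, 0], [0.01, 0.12, 0, 0], [0.015, 0.18, 0, 0], [0.02, 0.24, 0, 0], [0.025, 0.3, 0, 0]]
  grip: 0

```text
t: 22.15
eef_pos: [0.5969, -0.1524, 0.3768]
ee_rot: [3.141, -0.002, 0.048]
force: [1.2, 0.6, -0.2]
width: 0.0876
```

Run:
```python
from h import *
s=st()
im,d,P=look('side'); rings(P,im)
im,d,P=look('top'); rings(P,im)
plan(.609,-.353,.037,2.7)
cv2.imwrite('pics/case3.png',cv2.resize(im[135:245,120:300],(720,440),interpolation=cv2.INTER_CUBIC)[...,::-1])
```

```text
22.15 q [ 0.0667  0.2809 -0.1654  0.0004 -1.1222  1.552 ] p [ 0.5969 -0.1524  0.3768] r [ 3.1413 -0.0023  0.048 ] F [ 1.1968  0.6336 -0.2235] w 0.08764611362365037
obj [ 0.7962 -0.2918  0.036   0.0379] [51. 49. 50.]
obj [ 0.4689 -0.1239  0.0537  0.0595] [164. 133.  95.]
obj [ 0.6091 -0.3546  0.0383  0.0409] [142.  96.  59.]
obj [ 0.4668 -0.2473  0.0071  0.0683] [164. 125.  66.]
obj [ 0.6588 -0.5083  0.0403  0.0355] [121.  66. 138.]
obj [ 0.5295 -0.5042  0.0404  0.035 ] [121.  63. 139.]
obj [ 0.3091 -0.3795  0.0361  0.0356] [133.  78. 149.]
obj [ 0.6615 -0.5045  0.0368  0.0373] [118.  62. 135.]
obj [ 0.6097 -0.3526  0.0361  0.0433] [144.  83.  38.]
obj [ 0.5294 -0.4981  0.0368  0.0367] [122.  65. 138.]
obj [ 0.4692 -0.1235  0.054   0.0617] [187. 154.  87.]
obj [ 0.4694 -0.2438  0.0091  0.0709] [146.  97.  32.]
obj [ 0.3092 -0.3762  0.0362  0.0367] [132.  71. 147.]
shift [0.0036 0.1977 0.1802] turn -0.3
```

View pics/case3.png

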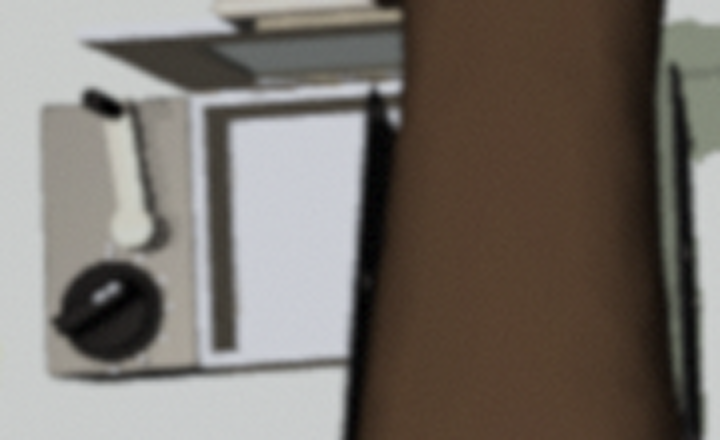

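The arm hides part of the chamber in this picture, and the latch lever is shown free at (125,170). Next I'll pick the wooden bangle at (0.609, −0.353). It is the orange one that I confirmed on the tray.

play_rows:
  targets:
    - [[0.001, 0.06, 0, 0], [0.002, 0.12, 0, 0], [0.0035, 0.18, 0.03, 0], [0.0035, 0.1975, 0.08, 0], [0.0035, 0.1975, 0.13, 0]]

```text
t: 22.88
eef_pos: [0.6095, -0.3495, 0.2447]
ee_rot: [3.141, -0.002, 0.045]
force: [0.1, -0.1, -0.6]
width: 0.0879
```

play_rows:
  targets:
    - [[0, 0, 0.025, 0], [0, 0, 0.05, 0], [0, 0, 0.05, 0]]

```text
t: 23.25
eef_pos: [0.6092, -0.3472, 0.194]
ee_rot: [-3.141, 0.003, 0.048]
force: [0.8, 0.2, 0.1]
width: 0.0877
```

play_rows:
  targets:
    - [[0, 0, 0, 0], [0, 0, 0, 0], [0, 0, 0, 0]]
  grip: 255
  newtons: 25

```text
t: 23.62
eef_pos: [0.6102, -0.3477, 0.1974]
ee_rot: [3.141, -0.003, 0.048]
force: [-0.6, 0.8, 4.2]
width: 0.0721
```

play_rows:
  targets:
    - [[0, 0, -0.04, 0], [0, 0, -0.09, 0], [0, 0, -0.14, 0], [0, 0, -0.18, 0], [0, 0, -0.18, 0]]

```text
t: 24.25
eef_pos: [0.6101, -0.3479, 0.3808]
ee_rot: [3.139, -0.007, 0.048]
force: [-0.7, 0.3, -0.8]
width: 0.0723
```

Run:
```python
from h import *
s=st(); w=c2w(-.01,-.003); plan(*w,.15,2.66)
im,d,P=look('side'); rings(P,im)
cv2.imwrite('pics/case4.png',cv2.resize(im[90:220,200:420],(748,442),interpolation=cv2.INTER_CUBIC)[...,::-1])
```

```text
24.25 q [-0.2414  0.4143  0.0414  0.0009 -1.19    1.8597] p [ 0.6101 -0.3479  0.3808] r [ 3.1385 -0.0073  0.0479] F [-0.7259  0.2836 -0.7682] w 0.07228379310868845
shift [-0.0693 -0.59    0.0695] turn 0.1
obj [ 0.4676 -0.1288  0.0541  0.0605] [154. 124.  88.]
obj [ 0.467  -0.2473  0.0076  0.0687] [169. 130.  69.]
obj [ 0.6615 -0.5067  0.0384  0.035 ] [118.  65. 134.]
obj [ 0.5291 -0.503   0.039   0.0352] [123.  64. 140.]
obj [ 0.3111 -0.3806  0.0361  0.0362] [136.  82. 152.]
```

View pics/case4.png

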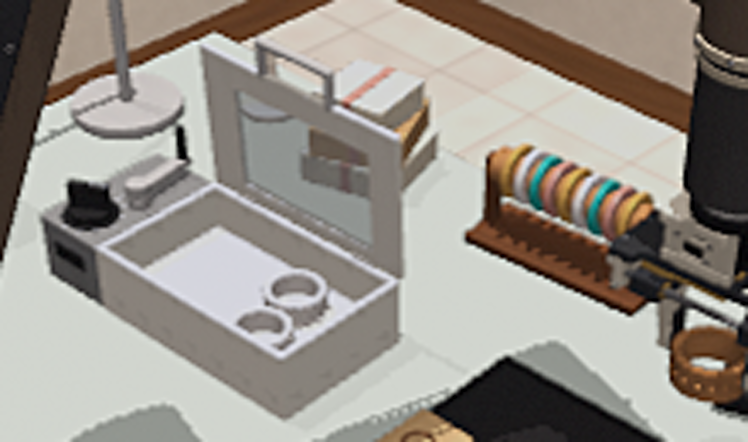

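Both silver bangles lie flat in the chamber at crop (263,328) and (297,290), and the wooden one is held at (708,360).

play_rows:
  targets:
    - [[-0.007, -0.06, 0, 0], [-0.014, -0.12, 0, 0], [-0.021, -0.18, 0, 0], [-0.028, -0.24, 0, 0], [-0.035, -0.3, 0, 0]]

```text
t: 24.92
eef_pos: [0.5593, -0.0478, 0.3744]
ee_rot: [3.142, 0.002, 0.047]
force: [-0.1, 0.7, -0.8]
width: 0.0719
```

play_rows:
  targets:
    - [[-0.007, -0.06, 0, 0], [-0.014, -0.12, 0, 0], [-0.021, -0.18, 0, 0], [-0.03, -0.24, 0, 0], [-0.0345, -0.29, 0, 0]]

```text
t: 25.55
eef_pos: [0.5109, 0.2403, 0.3745]
ee_rot: [3.141, 0.002, 0.048]
force: [0.7, -0.2, -0.2]
width: 0.0723
```

Run:
```python
from h import *
s=st(); w=c2w(-.01,-.003); plan(*w,.064,2.66)
```

```text
25.55 q [ 0.7861  0.2009 -0.2783 -0.0005 -1.0934  0.8333] p [0.5109 0.2403 0.3745] r [3.1408 0.0016 0.0483] F [ 0.6989 -0.2332 -0.2324] w 0.07229679497968054
shift [0.0024 0.0023 0.1515] turn 0.1
```

play_rows:
  targets:
    - [[0.002, 0.002, 0.04, 0], [0.002, 0.002, 0.08, 0], [0.002, 0.002, 0.12, 0], [0.002, 0.002, 0.149, 0], [0.002, 0.002, 0.149, 0]]

```text
t: 26.18
eef_pos: [0.5132, 0.2357, 0.2239]
ee_rot: [3.138, 0.005, 0.047]
force: [0.5, 0.1, 0.6]
width: 0.0722
```

play_rows:
  targets:
    - [[0, 0, 0, 0], [0, 0, 0, 0], [0, 0, -0.04, 0], [0, 0, -0.09, 0], [0, 0, -0.15, 0]]
  grip: 15

```text
t: 26.8
eef_pos: [0.5138, 0.2361, 0.3789]
ee_rot: [-3.141, -0.0, 0.048]
force: [1.1, 0.8, 0.1]
width: 0.0824
```

play_rows:
  targets:
    - [[-0.02, -0.03, -0.03, 10], [-0.03, -0.07, -0.06, 20], [-0.03, -0.12, -0.09, 30], [-0.03, -0.16, -0.09, 40], [-0.03, -0.2, -0.09, 50]]
  grip: 184

```text
t: 27.42
eef_pos: [0.4742, 0.4358, 0.4688]
ee_rot: [-3.139, 0.001, -0.831]
force: [-0.0, -0.8, 0.0]
width: 0.038
```

Run:
```python
from h import *
s=st()
im,d,P=look('top'); cv2.imwrite('pics/case5.png',cv2.resize(im[125:245,120:300],(720,480),interpolation=cv2.INTER_CUBIC)[...,::-1])
z=P[...,2]
# lid plane/handle
m=(z>.15)&(z<.33)&(P[...,0]>.5)&(P[...,0]<.75)&(P[...,1]>.03)&(P[...,1]<.36); q=P[m]
n=np.argsort(-q[:,2])[:60]; print(m.sum(), np.median(q[n],0))
im,d,P=look('side'); z=P[...,2]
m=(z>.12)&(z<.28)&(P[...,0]>.5)&(P[...,0]<.75)&(P[...,1]>.06)&(P[...,1]<.33); q=P[m]; c=np.polyfit(q[:,2],q[:,0],1); print('lid slope',m.sum(),c,np.percentile(q[:,0],[5,50,95]))
cv2.imwrite('pics/case5s.png',cv2.resize(im[90:220,200:420],(748,442),interpolation=cv2.INTER_CUBIC)[...,::-1])
```

```text
27.425 q [ 1.0456  0.2754  0.0381 -0.     -1.3304 -0.3054] p [0.4742 0.4358 0.4688] r [-3.1386  0.001  -0.8306] F [-0.0241 -0.8305  0.0094] w 0.03797591956378734
1959 [0.6076 0.1979 0.3118]
lid slope 1771 [-0.0487  0.6218] [0.6039 0.6125 0.6197]
```

View pics/case5s.png

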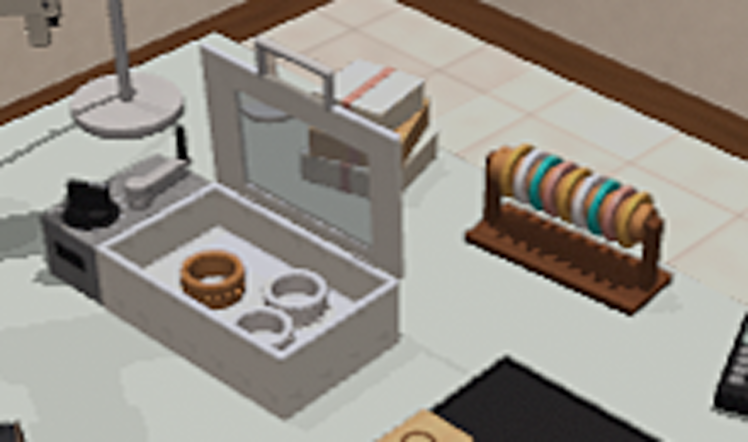

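All three bangles lie flat in the chamber: wood (212,278), silver (297,290) and (263,328). The lid is still up. I'll regrasp the handle from above at the pose where I let it go.

play_rows:
  targets:
    - [[0, 0, -0.03, 10], [0, 0, -0.07, 20], [0, 0, -0.07, 30], [0, 0, -0.07, 39.8], [0, 0, -0.07, 39.8]]

```text
t: 28.15
eef_pos: [0.4746, 0.434, 0.5378]
ee_rot: [-3.141, 0.001, -1.518]
force: [-0.2, 0.2, -0.2]
width: 0.0243
```

Run:
```python
from h import *
s=st(); plan(.605,.195,.375,-87.34)
```

```text
28.15 q [ 1.0436  0.2553  0.1621 -0.     -1.4761 -0.9906] p [0.4746 0.434  0.5378] r [-3.1408  0.0012 -1.5178] F [-0.2402  0.2054 -0.1736] w 0.02431881358536667
shift [ 0.2456 -0.1176  0.0036] turn 0.4
```

play_rows:
  targets:
    - [[0.06, -0.03, 0, 0.4], [0.12, -0.06, 0, 0.4], [0.18, -0.09, 0, 0.4], [0.2455, -0.1175, 0, 0.4], [0.2455, -0.1175, 0, 0.4]]

```text
t: 28.78
eef_pos: [0.6054, 0.1922, 0.5373]
ee_rot: [-3.141, 0.0, -1.525]
force: [0.3, 0.9, 0.6]
width: 0.0246
```

Run:
```python
from h import *
s=st(); plan(.6053,.195,.311,-87.34)
```

```text
28.775 q [ 0.6143  0.2418  0.143   0.0003 -1.4714 -0.5682] p [0.6054 0.1922 0.5373] r [-3.1409  0.     -1.5247] F [0.2576 0.9164 0.5999] w 0.024648463359404696
shift [-0.0028  0.      0.0673] turn -0.0
```

play_rows:
  targets:
    - [[-0.002, 0, 0.02, 0], [-0.003, 0, 0.04, 0], [-0.003, 0, 0.055, 0], [-0.003, 0, 0.067, 0], [-0.003, 0, 0.067, 0]]

```text
t: 29.4
eef_pos: [0.6043, 0.1988, 0.4689]
ee_rot: [3.14, -0.001, -1.526]
force: [-0.6, 0.3, -0.3]
width: 0.0244
```

play_rows:
  targets:
    - [[0, 0, 0, 0], [0, 0, 0, 0], [0, 0, 0, 0]]
  grip: 255
  newtons: 20

```text
t: 29.78
eef_pos: [0.6048, 0.1988, 0.4704]
ee_rot: [-3.14, 0.001, -1.527]
force: [2.0, 0.3, 0.2]
width: 0.0114
```

Run:
```python
from h import *
s=st(); p=np.array(s['eef_pos']); h=c2w(.09,-.05); R=Ro.from_euler('xyz',s['ee_rot']).as_matrix()
ex=np.array([np.cos(PSI),np.sin(PSI)]); r=(h-p[:2])@ex; a0=np.arccos(r/.218); print('r',r,'a',a0,'z',p[2]-.159-.218*np.sin(a0))
last=np.zeros(3)
for i in range(1,21):
    a=a0*(1-i/20); d=np.r_[ex*(r-.218*np.cos(a)),.218*(np.sin(a)-np.sin(a0))]; v=R.T@d
    print(i,round(a,2),v-last)
    if i%5==0:last=v
```

```text
29.775 q [ 0.6237  0.2627  0.0242  0.0004 -1.3306 -0.5795] p [0.6048 0.1988 0.4704] r [-3.14    0.0006 -1.5265] F [1.9885 0.28   0.1573] w 0.011429876748452802
r 0.010252972452117306 a 1.523746986603944 z 0.09361007153474687
1 1.45 [0.     0.0165 0.0014]
2 1.37 [0.0001 0.0329 0.004 ]
3 1.3 [0.0001 0.0491 0.0079]
4 1.22 [0.0001 0.0649 0.013 ]
5 1.14 [0.0002 0.0803 0.0193]
6 1.07 [0.     0.0148 0.0074]
7 0.99 [0.0001 0.0291 0.016 ]
8 0.91 [0.0001 0.0426 0.0256]
9 0.84 [0.0001 0.0554 0.0362]
10 0.76 [0.0002 0.0673 0.0477]
11 0.69 [0.     0.011  0.0124]
12 0.61 [0.0001 0.0211 0.0257]
13 0.53 [0.0001 0.0301 0.0396]
14 0.46 [0.0001 0.038  0.0542]
15 0.38 [0.0001 0.0448 0.0694]
16 0.3 [0.     0.0056 0.0156]
17 0.23 [0.     0.01   0.0316]
18 0.15 [0.0001 0.0132 0.0479]
19 0.08 [0.0001 0.0151 0.0644]
20 0.0 [0.0001 0.0158 0.081 ]
```

play_rows:
  targets:
    - [[0, 0.0165, 0.0014, 0], [0, 0.033, 0.004, 0], [0, 0.049, 0.008, 0], [0, 0.065, 0.013, 0], [0, 0.0803, 0.0193, 0]]

```text
t: 30.4
eef_pos: [0.5242, 0.1953, 0.4517]
ee_rot: [-3.138, 0.001, -1.526]
force: [3.0, 0.8, 2.1]
width: 0.0112
```

play_rows:
  targets:
    - [[0, 0.015, 0.0075, 0], [0, 0.029, 0.016, 0], [0, 0.0425, 0.0255, 0], [0, 0.0555, 0.036, 0], [0, 0.0673, 0.0477, 0]]

```text
t: 31.02
eef_pos: [0.457, 0.1924, 0.4036]
ee_rot: [-3.139, 0.002, -1.526]
force: [3.2, 1.6, 1.2]
width: 0.011
```

play_rows:
  targets:
    - [[0, 0.011, 0.0125, 0], [0, 0.021, 0.0257, 0], [0, 0.03, 0.0395, 0], [0, 0.038, 0.054, 0], [0, 0.0448, 0.0694, 0]]

```text
t: 31.65
eef_pos: [0.4121, 0.1906, 0.3328]
ee_rot: [-3.141, 0.001, -1.526]
force: [2.0, 2.8, 0.8]
width: 0.0111
```

play_rows:
  targets:
    - [[0, 0.0055, 0.0155, 0], [0, 0.01, 0.0315, 0], [0, 0.013, 0.048, 0], [0, 0.015, 0.0645, 0], [0, 0.016, 0.079, 0]]

```text
t: 32.28
eef_pos: [0.3963, 0.1899, 0.2537]
ee_rot: [-3.141, 0.001, -1.526]
force: [0.8, 2.0, 11.4]
width: 0.0112
```

play_rows:
  targets:
    - [[0, 0, 0.002, 0], [0, 0, 0.004, 0], [0, 0, 0.004, 0]]

```text
t: 32.65
eef_pos: [0.3964, 0.1899, 0.2517]
ee_rot: [-3.14, 0.001, -1.526]
force: [-8.3, 0.3, 26.0]
width: 0.0113
```

The lid is shut: 26 N of reaction at the same height as at the start. I'll release and go to the peg.

play_rows:
  targets:
    - [[0, 0, -0.003, 0], [0, 0, -0.003, 0], [0, 0, -0.003, 0], [0, 0, -0.003, 0]]
  grip: 184

```text
t: 33.15
eef_pos: [0.3962, 0.1893, 0.2529]
ee_rot: [3.141, -0.001, -1.527]
force: [0.5, 0.4, -0.6]
width: 0.0243
```

play_rows:
  targets:
    - [[0, 0, -0.03, 0], [0, 0, -0.06, 0], [0, 0, -0.1, 0], [0, 0, -0.1, 0]]

```text
t: 33.65
eef_pos: [0.397, 0.1901, 0.3559]
ee_rot: [-3.138, 0.004, -1.526]
force: [0.2, -0.5, -0.6]
width: 0.0245
```

Run:
```python
from h import *
s=st(); plan(.5945,.3797,.19,-87.34)
im,d,P=look('side'); z=P[...,2]
m=(z>.125)&(z<.16)&(np.hypot(P[...,0]-.594,P[...,1]-.38)<.03); print('peg',m.sum(),np.median(P[m],0))
cv2.imwrite('pics/case6.png',cv2.resize(im[90:220,200:420],(748,442),interpolation=cv2.INTER_CUBIC)[...,::-1])
m=(z>.07)&(z<.13)&(P[...,0]>.45)&(P[...,0]<.6)&(P[...,1]>.06)&(P[...,1]<.31); q=P[m]; A=np.c_[q[:,:2],np.ones(len(q))]; print('lidplane',np.linalg.lstsq(A,q[:,2],rcond=None)[0],np.median(q[:,2]))
```

```text
33.65 q [ 0.8978  0.0019 -0.5541  0.0008 -1.0094 -0.8538] p [0.397  0.1901 0.3559] r [-3.1375  0.0036 -1.5263] F [ 0.195  -0.5313 -0.6338] w 0.024465906031974502
shift [-0.1806 -0.2057  0.0084] turn -0.1
peg 0 [nan nan nan]
lidplane [-0.0039 -0.0033  0.094 ] 0.09121607314292901
  return _methods._mean(a, axis=axis, dtype=dtype,
  ret = um.true_divide(
```

View pics/case6.png

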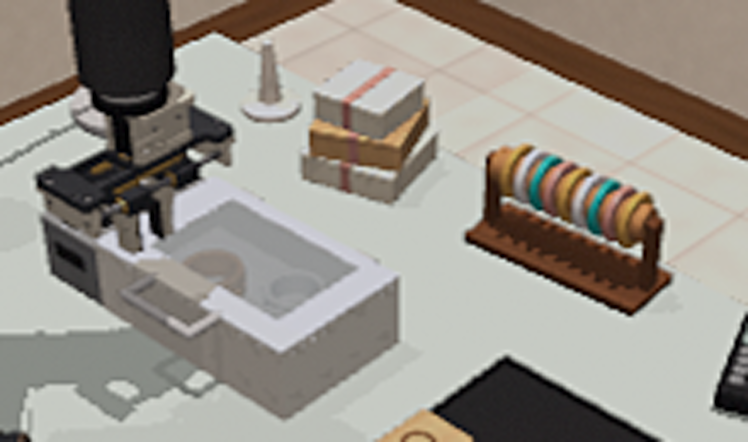

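The lid is flat and shut in the picture, with a fitted plane slope of −0.004. The bangles show through its window at (215,270) and (290,290). I'll go over the peg next.

play_rows:
  targets:
    - [[-0.045, -0.05, -0.01, 0], [-0.09, -0.1, -0.01, 0], [-0.135, -0.155, -0.01, 0], [-0.1805, -0.206, 0, 0], [-0.1805, -0.206, 0.005, 0]]
  grip: 110

```text
t: 34.33
eef_pos: [0.5959, 0.3807, 0.3445]
ee_rot: [3.139, -0.002, -1.527]
force: [0.3, -1.0, -1.1]
width: 0.0497
```

Run:
```python
from h import *
s=st(); plan(.5945,.3797,.132,-87.34)
im,d,P=look('side'); z=P[...,2]
m=(z>.12)&(z<.152)&(np.hypot(P[...,0]-.594,P[...,1]-.38)<.025); print('peg',m.sum(),np.median(P[m],0),im[m].mean(0))
```

```text
34.325 q [ 0.8431  0.4494  0.0123 -0.0002 -1.1373 -0.7991] p [0.5959 0.3807 0.3445] r [ 3.1389 -0.0024 -1.5269] F [ 0.2786 -0.9721 -1.1095] w 0.049720645462888007
shift [0.0008 0.0013 0.0535] turn -0.1
peg 25 [0.5925 0.3756 0.1343] [54.28 55.8  53.32]
```

play_rows:
  targets:
    - [[0.001, 0.001, 0.02, 0], [0.001, 0.001, 0.04, 0], [0.001, 0.001, 0.053, 0], [0.001, 0.001, 0.053, 0]]

```text
t: 34.88
eef_pos: [0.5928, 0.3775, 0.2933]
ee_rot: [3.139, -0.002, -1.527]
force: [0.7, 0.3, 0.6]
width: 0.0498
```

play_rows:
  targets:
    - [[0, 0, 0, 0], [0, 0, 0, 0], [0, 0, 0, 0], [0, 0, 0, 0]]
  grip: 255
  newtons: 12

```text
t: 35.38
eef_pos: [0.5932, 0.3779, 0.2957]
ee_rot: [-3.141, 0.0, -1.527]
force: [0.1, -0.3, -0.1]
width: 0.0154
```

Run:
```python
from h import *
s=st(); p=np.array(s['eef_pos']); pv=c2w(0,.125); R=Ro.from_euler('xyz',s['ee_rot']).as_matrix()
v=p[:2]-pv; a0=np.arctan2(v[1],v[0]); print(np.hypot(*v),np.degrees(a0)); last=np.zeros(3)
for i in range(1,11):
    a=a0+(np.radians(2.66)-np.pi/2-a0)*i/10
    w=pv+.078*np.array([np.cos(a),np.sin(a)]); x=R.T@np.r_[w-p[:2],0]; print(i,np.degrees(a),w,x-last)
    if i==5:last=x
```

```text
35.375 q [ 0.8434  0.4803 -0.0556  0.     -1.0343 -0.7993] p [0.5932 0.3779 0.2957] r [-3.1411  0.0004 -1.5267] F [ 0.063  -0.2668 -0.1026] w 0.015406834773300149
0.07690893297328336 8.67715248245364
1 -0.9245627657917238 [0.5952 0.365 ] [ 0.0129 -0.0014 -0.    ]
2 -10.526278014037088 [0.5939 0.352 ] [ 0.0259  0.0005 -0.    ]
3 -20.127993262282455 [0.5904 0.3394] [ 0.0383  0.0045 -0.    ]
4 -29.729708510527814 [0.5849 0.3276] [ 0.0499  0.0105 -0.    ]
5 -39.331423758773184 [0.5775 0.3168] [ 0.0603  0.0184 -0.    ]
6 -48.933139007018546 [0.5684 0.3075] [ 0.009   0.0095 -0.    ]
7 -58.53485425526391 [0.5579 0.2997] [ 0.0162  0.0204 -0.    ]
8 -68.13656950350926 [0.5462 0.2939] [ 0.0216  0.0323 -0.    ]
9 -77.73828475175463 [0.5338 0.29  ] [ 0.0248  0.0449 -0.    ]
10 -87.34 [0.5208 0.2883] [ 0.026   0.0579 -0.    ]
```

play_rows:
  targets:
    - [[0.013, -0.001, 0, 0], [0.026, 0.0005, 0, 0], [0.0385, 0.0045, 0, 0], [0.05, 0.0105, 0, 0], [0.0603, 0.0184, 0, 0]]

```text
t: 36.0
eef_pos: [0.5796, 0.3144, 0.296]
ee_rot: [-3.137, -0.001, -1.527]
force: [16.7, -7.9, -5.7]
width: 0.0135
```

play_rows:
  targets:
    - [[0.009, 0.0095, 0, 0], [0.016, 0.0205, 0, 0], [0.0215, 0.0325, 0, 0], [0.025, 0.045, 0, 0], [0.026, 0.058, 0, 0]]

```text
t: 36.62
eef_pos: [0.5207, 0.285, 0.2956]
ee_rot: [3.141, -0.003, -1.528]
force: [3.9, -3.6, 4.0]
width: 0.014
```

play_rows:
  targets:
    - [[0, 0.001, 0, 0], [0, 0.001, 0, 0]]

```text
t: 36.88
eef_pos: [0.5201, 0.2852, 0.2957]
ee_rot: [-3.141, -0.004, -1.527]
force: [7.3, -8.6, 1.8]
width: 0.0137
```

play_rows:
  targets:
    - [[0, 0, 0, 0], [0, 0, 0, 0], [0, 0, 0, 0], [0, 0, -0.04, 0], [0, 0, -0.08, 0]]
  grip: 130

```text
t: 37.5
eef_pos: [0.5194, 0.2883, 0.3757]
ee_rot: [3.14, -0.001, -1.526]
force: [0.3, 0.5, -0.5]
width: 0.0431
```

Run:
```python
from h import *
s=st()
for n in('side','top'):
    im,d,P=look(n); z=P[...,2]
    m=(z>.108)&(z<.135)&(np.hypot(P[...,0]-.466,P[...,1]-.384)<.032); q=P[m][:,:2]
    if len(q)>9:
        c=q.mean(0); u,s_,v=np.linalg.svd(q-c,full_matrices=False); print(n,m.sum(),c,np.degrees(np.arctan2(*v[0][::-1])),s_)
    m=(z>.12)&(z<.155)&(np.hypot(P[...,0]-.521,P[...,1]-.288)<.03); print('peg',m.sum(),np.median(P[m],0) if m.any() else 0)
plan(*c2w(-.05,.145),.19,-57.3)
```

```text
37.5 q [ 0.8354  0.2476 -0.2137 -0.     -1.1111 -0.7909] p [0.5194 0.2883 0.3757] r [ 3.1404 -0.0012 -1.5263] F [ 0.3495  0.5395 -0.5224] w 0.0431315913434031
side 66 [0.4626 0.3868] -61.38979573410528 [0.1221 0.0475]
peg 30 [0.5181 0.2824 0.1362]
top 28 [0.4673 0.3885] 121.37741671052626 [0.1154 0.0164]
peg 51 [0.5191 0.2862 0.1462]
shift [-0.0971  0.05    0.0313] turn -30.1
```

play_rows:
  targets:
    - [[-0.03, 0.015, 0, -10], [-0.06, 0.03, 0, -20], [-0.097, 0.05, 0.01, -30], [-0.097, 0.05, 0.03, -30], [-0.097, 0.05, 0.03, -30]]
  grip: 160

```text
t: 38.22
eef_pos: [0.4646, 0.3829, 0.3434]
ee_rot: [3.138, -0.001, -1.002]
force: [-0.5, -0.8, 0.9]
width: 0.0326
```

Run:
```python
from h import *
s=st(); plan(.466,.3845,.120,-57.3)
```

```text
38.225 q [ 1.0134  0.2871 -0.2378 -0.0006 -1.0496 -0.4447] p [0.4646 0.3829 0.3434] r [ 3.1381 -0.0011 -1.0024] F [-0.4828 -0.832   0.8575] w 0.03260508268831892
shift [-0.0006 -0.0022  0.0644] turn -0.1
```

play_rows:
  targets:
    - [[-0.0005, -0.002, 0.025, 0], [-0.0005, -0.002, 0.045, 0], [-0.0005, -0.002, 0.064, 0], [-0.0005, -0.002, 0.064, 0]]

```text
t: 38.72
eef_pos: [0.467, 0.3838, 0.2806]
ee_rot: [3.139, -0.001, -1.004]
force: [0.4, -0.0, 0.5]
width: 0.0329
```

play_rows:
  targets:
    - [[0, 0, 0, 0], [0, 0, 0, 0], [0, 0, 0, 0], [0, 0, 0, 0]]
  grip: 255
  newtons: 15

```text
t: 39.22
eef_pos: [0.4676, 0.385, 0.2825]
ee_rot: [-3.138, 0.001, -1.003]
force: [6.0, 0.8, 1.7]
width: 0.0141
```

play_rows:
  targets:
    - [[0, 0, 0, 8], [0, 0, 0, 16], [0, 0, 0, 24], [0, 0, 0, 32], [0, 0, 0, 40]]

```text
t: 39.85
eef_pos: [0.4656, 0.3846, 0.2824]
ee_rot: [3.14, 0.0, -1.706]
force: [-12.0, 1.0, 12.9]
width: 0.0139
```

play_rows:
  targets:
    - [[0, 0, 0, 7], [0, 0, 0, 14], [0, 0, 0, 20], [0, 0, 0, 20], [0, 0, 0, 20]]

```text
t: 40.48
eef_pos: [0.4645, 0.385, 0.2824]
ee_rot: [3.138, -0.001, -2.05]
force: [-16.8, 2.0, 14.1]
width: 0.014
```

play_rows:
  targets:
    - [[0, 0, 0, 0], [0, 0, 0, 0], [0, 0, -0.02, 0], [0, 0, -0.06, 0], [0, 0, -0.1, 0]]
  grip: 175

```text
t: 41.1
eef_pos: [0.467, 0.3841, 0.3818]
ee_rot: [3.142, -0.002, -2.051]
force: [-0.0, 0.9, 0.2]
width: 0.0274
```

play_rows:
  targets:
    - [[0.03, 0, -0.03, 0], [0.06, 0, -0.06, 0], [0.1, 0, -0.1, 0], [0.15, 0, -0.1, 0], [0.2, 0, -0.1, 0]]

```text
t: 41.72
eef_pos: [0.3739, 0.2054, 0.4814]
ee_rot: [3.142, 0.0, -2.051]
force: [0.3, 0.0, 0.2]
width: 0.0272
```

Run:
```python
from h import *
s=st()
for n in('top','side'):
    im,d,P=look(n,f'end_{n}.png'); z=P[...,2]
    m=(z>.108)&(z<.135)&(np.hypot(P[...,0]-.466,P[...,1]-.384)<.032); q=P[m][:,:2]
    if len(q)>9:
        c=q.mean(0); u,s_,v=np.linalg.svd(q-c,full_matrices=False); print(n,m.sum(),c,np.degrees(np.arctan2(*v[0][::-1])),s_)
    m=(z>.12)&(z<.155)&(np.hypot(P[...,0]-.521,P[...,1]-.288)<.03); print('peg',m.sum(),np.median(P[m],0) if m.any() else 0)
    (u,v)=proj(n,[[.49,.27,.1]])[0].astype(int)
    cv2.imwrite(f'pics/e_{n}.png',cv2.resize(im[v-60:v+60,u-65:u+65],(390,360),interpolation=cv2.INTER_CUBIC)[...,::-1])
cv2.imwrite('pics/end.png',np.hstack([cv2.imread(f'pics/e_{n}.png') for n in('top','side')]))
```

```text
41.725 q [ 0.9687 -0.1134 -0.3645 -0.0001 -1.3194 -1.4486] p [0.3739 0.2054 0.4814] r [ 3.1416  0.0003 -2.0507] F [0.271  0.0471 0.2017] w 0.027238083466990463
peg 45 [0.52   0.2871 0.1462]
side 37 [0.4586 0.3805] -119.56704071625775 [0.0897 0.025 ]
peg 29 [0.5179 0.2832 0.135 ]
```

View pics/end.png

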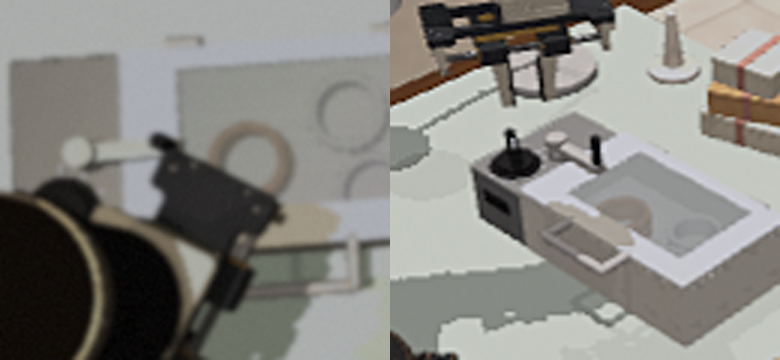

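The end picture shows the lid shut with the bangles under its window, the lever lying over the lid, and the dial bar end-on at −119.6°. That is 122° clockwise of off, i.e. the fourth click. The gripper is clear of everything.

```bash
python3 -c "
from h import *
print(job_done())"
```

```text
the job is handed in; nothing more can be done
None
```

The job is done and handed in at about 42 s of the 210 s allowed. `job_done` gives no verdict, so I can't say whether it passed.

- **What I did:** I swung the latch lever free (about 1.70 rad) and opened the lid to about 1.52 rad. Then I put the three bangles on the tray (two silver, one wooden; no glass one was there) into the chamber. After that I shut the lid, swung the lever back and turned the dial from click 2 by 60°.
- **Lid:** It pressed back with 26 N at the shut height, and the lid surface measured flat (slope about −0.004).
- **Latch lever:** The peg position puts it at about 0 rad, so it lies fully over the lid.
- **Dial:** The side camera reads about 122° clockwise of off, where the fourth click is 120°. The arm hid the dial from the top camera, so this last reading rests on one camera.
- **Bangles:** All three lay flat in the chamber before the lid was shut, and they still show through its window.
- **Bell and box:** I never reached for either. Their measured positions hadn't changed at the last reading, which was after the last pick and before the lid and dial work.

I noticed no bangle knocked aside and no slip of the grip, and none of these checks failed.

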